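# Tip the ribbon rolls out of the flip-top box into the tray

## Robot

A 7-joint arm with a two-finger parallel gripper is mounted at the origin on a cart in front of the work surface, level with it; the furniture and walls round the work are solid. World frame = base frame: x ahead of the robot, y to its left, z up, the work surface at z = 0. Lengths are in m, angles in rad, forces in N, time in s.
With the tool pointing down it reaches from about 0.4 to 0.925 m from the base axis. Payload 5.6 kg.
Tool frame: the origin (TCP) lies at the very end of the fingers, on their centre line; the grasp point (between the pads) lies 19 mm behind it; z points along the fingers, y is the direction in which the jaws open and shut (so a half turn about z gives the same grasp; the last joint's range is limited). The gripper opens to 85 mm and grips with 20 to 120 N. Pads are 22 mm wide; open, the fingers measure 114 mm over their backs; the gripper's body (76 mm by 85 mm) begins 54 mm behind the grasp point. The pads swing forward as they close: fully open they stand 13 mm farther back than shut.
Start: joints at [1.301, 0.468, -0.012, 1.603, 0.006, 1.071, -0.056], TCP at [0.146, -0.633, 0.231] pointing down, gripper open.
Joint ranges: [-2.53, 2.53], [-0.31, 2.02], [-1.57, 1.55], [0.28, 2.44], [-1.29, 4.43], [0.15, 1.84], [-2.92, 2.92]. Speed limits (rad/s): [2.57, 2.57, 3.14, 3.14, 3.14, 3.14, 3.14].

## Interface

Orientations are given as a 3x3 rotation matrix whose columns are the frame's x, y, z axes.
In Python, from workcell import manip gives the robot as it stands. The module is installed in compiled form; this text tells all that it offers.
- The arm moves only by the shell command python3 -m inch 'ROWS' [OPENING] [FORCE]. ROWS is JSON, a list of rows, each an object with "delta_pos": the shift along the tool's x, y, z in m, a list of three; "rotation": the turn, a rotation vector about the tool's x, y, z in degrees, a list of three. A call has 1 to 20 rows; each row is the pose to reach, as a shift and turn from the pose commanded when the call began, along the tool's axes at that moment; what a row does not reach only later rows make up. A row lasts 1/10 s, in which the tool goes at most 50 mm and 8.59 degrees, less where a joint would pass 70% of its speed; a pose out of reach is approached as far as the arm can. A call with a gripper value outside its range is refused whole. OPENING is the opening, from 0 (shut) to 1 (fully open), set as the call begins (- or left out, the last holds). The fingers move at their own pace and stop on an object; FORCE is the grip in N (left out, the last holds). Time passes only in rows, so rows that repeat a pose let the fingers close. It gives the time, the measured TCP pose, the force and the opening at its end, in the units of the state.
- manip.sense(): the state, without advancing time (a new reading comes with each control period).
- manip.camera(name): name is "scene" or "top" or "wrist"; returns (picture, depth): 480x640x3 uint8, red, green, blue; 480x640 float32, m along the optical axis (not along the pixel's ray), 0 where there is no reading.
- manip.camera_info(name): a dict with "camera_matrix" (3x3 intrinsics, pixels), "rvec" (rotation vector, rad) and "tvec" (3), from world to camera coordinates, as OpenCV has them. Camera axes: x right, y down, z forward; pixel columns grow to the right and rows downward; lengths in m; the calibration is good to about 2 mm. A picture is of the moment at which its call begins: read the wrist's pose just before it. camera_info takes no time and is no camera call; for the wrist camera it gives the pose at the moment of the call.
- manip.close_job(): hands the job in, once; it reports no verdict.
The state is a dict: "t": time; "joint_pos": joint angles; "joint_vel": joint speeds; "tau": joint torques, N m; "ee_pos": TCP position; "eef_rot": TCP orientation; "force": force on the tool from outside, world axes, zero at the start; "ft_torque": the same for the moment, N m; "grip_width": finger opening in m.
Only numpy, scipy, OpenCV 4.12 (cv2) and the standard library are available. Lean on these libraries where they do the work, as an engineer would, in place of code of your own. Each camera call takes 0.05 s, during which the arm holds its last target.

## Task

Set the empty wooden tray squarely inside the four corner marks beside the tipping box, and let go of it. Then swing the box over by its crank until its lid falls open and all three ribbon rolls drop into the tray, and swing the box fully back upright so that its lid falls shut. Leave the tray standing in its marks with the three rolls in it, and do not disturb the small tin, the stapler or the ring biscuit.

Things in the scene. Friction and masses are not known exactly. Their poses are not given: they have to be found in the camera images.
- tray: Open wooden tray, 130 mm along its x, 150 mm along its y, 0.3 kg, loose, empty on the table to the right at first. Origin: centre of its underside; z up. The end walls (middles at y = +-70 mm) are 10 mm thick and 60 mm high: pinch it there from above. Side walls 7 mm thick, 42 mm high; floor 6 mm.
- stand: Fixed grey stand of the tipping box, turned by up to some degrees. Origin on the table under the middle of the pivot; x = pivot axis (away from the robot at yaw 0), y = from the marks to the box (left at yaw 0), z up. Base plate y -15 to 95, x +-75, 8 mm thick; uprights at x = +-53.5 mm, y -11 to 27, 161 mm high. Upright box: x +-46, y 0 to 92, z 145 to 218 mm.
- marks (a point): Centre, on the table, of the four black L-shaped corner marks for the tray (marked field 146 mm along the stand's x by 166 mm along its y), 108 mm from the stand's origin along its -y. The tray belongs here with its y along the stand's y (either way round). Axes as the stand's.
- pivot (a point): Middle of the box's pivot axis, 145 mm above the table over the stand's origin; the axis runs along the stand's x. Axes as the stand's.
- flip_box (a joint): Angle of the tipping box, rad: 0 = upright on its rest; grows as it tips over towards the marks, stop at 2.45. Aluminium box 92 x 92 x 68 mm, walls 4 mm, 0.3 kg, open top under its lid, pivoted along its lower edge on the marks' side. Damped, about 0.12 N m s/rad; gravity pulls it back to 0 below about 0.9 rad and over to the far stop beyond.
- crank_grip (a point): Grip point of the box's crank: a round black bar 12 mm thick on the robot's side, parallel to the pivot, free from 66 to 140 mm along the stand's -x; this point is at 113 mm, 80 mm off the pivot axis. Box upright: 0.35 rad above the stand's +y, seen from the pivot; at box angle q: 0.35 + q, over the top, always higher than the pivot. It can turn in pinching fingers.
- flip_lid (a joint): Opening of the box's steel lid (94 x 96 x 3 mm, 0.04 kg) relative to the box, rad: 0 = shut, up to 1.7. Free hinge without latch on the box's rim on the side away from the marks: it hangs open by itself once the box is tipped past about 1.57 rad and falls shut when the box is upright.
- lid_edge (a point): Middle of the lid's free edge, top face side.
- small_tin: Bystander: small round tin, 66 mm across, 57 mm high, left of the work. Origin at its underside's centre.
- stapler_l: Bystander: stapler, 135 x 34 x 49 mm, right of the tray. Origin at its underside's centre.
- biscuit_l: Bystander: wrapped ring biscuit, 70 x 69 x 16 mm, lying on the table on the robot's side of the work. Origin at its underside's centre.
- roll_a: One of the three alike small ribbon rolls stacked flat in the shut box: a disc 54 mm across and 14 mm thick. Origin at the centre of one flat face.
- roll_b: One of the three alike small ribbon rolls stacked flat in the shut box: a disc 54 mm across and 14 mm thick. Origin at the centre of one flat face.
- roll_c: One of the three alike small ribbon rolls stacked flat in the shut box: a disc 54 mm across and 14 mm thick. Origin at the centre of one flat face.

How it is judged:
By the outcome, as a careful person would: the job done as asked, in the order asked, and still so for the second after the job is handed in, with the robot touching nothing.
It also fails if it takes over 61 s, if anything falls off the work surface, if the arm or the gripper's body presses on something with over 40 N, if the wrist force passes 120 N, or if a joint passes its speed limit or range.

## Working session

There is one attempt and no reset: what is moved stays moved. The work goes in short steps, Python scripts to look and compute and a shell command to move; the robot and the scene stay as the last step left them, time stands still between calls to the robot, and variables do not carry over. Pictures are saved under pics/ and viewed, and the job is handed in when it is done.

```bash
mkdir -p pics; ls
python3 - <<'E'
from workcell import manip
import cv2
s=manip.sense()
for k,v in s.items(): print(k,v)
for n in ["scene","top"]:
    p,d=manip.camera(n); cv2.imwrite(f"pics/{n}0.png",p[:,:,::-1])
    import numpy as np
    np.savez(f"{n}0.npz",p=p,d=d)
    print(n,manip.camera_info(n))
E
```

```text
pics
t 0.0
joint_pos [ 1.30100428  0.46840442 -0.01160455  1.60365733  0.00601054  1.07141478
 -0.05633448]
joint_vel [ 5.75943221e-04  2.55084881e-03  1.16292900e-03 -8.81215141e-05
 -2.40589264e-04  8.38263023e-04 -2.67474829e-04]
tau [-4.28306903e-04 -5.32385087e+01  2.15738296e-02 -2.51306337e+01
  1.14575299e-02  7.88146601e-03 -1.70786222e-05]
ee_pos [ 0.14595362 -0.63280403  0.23030672]
eef_rot [[ 9.74413295e-01  2.24763053e-01 -5.47410770e-04]
 [ 2.24763679e-01 -9.74411703e-01  1.76663979e-03]
 [-1.36328108e-04 -1.84447535e-03 -9.99998290e-01]]
force [0.19774442 0.46437749 0.33195676]
ft_torque [-0.02587279 -0.02633173 -0.0021624 ]
grip_width 0.08564215160033158
scene {'camera_matrix': array([[434.14226022,   0.        , 314.37088247],
       [  0.        , 434.14226022, 244.70079267],
       [  0.        ,   0.        ,   1.        ]]), 'rvec': array([ 1.01767616, -2.42467034,  1.01756348]), 'tvec': array([0.30919962, 0.35714729, 0.97121926])}
top {'camera_matrix': array([[497.62079441,   0.        , 323.56498956],
       [  0.        , 497.62079441, 237.99644175],
       [  0.        ,   0.        ,   1.        ]]), 'rvec': array([ 2.15523242, -2.21111635,  0.08219064]), 'tvec': array([-0.04801936,  0.4922936 ,  1.63984239])}
```

View pics/scene0.png

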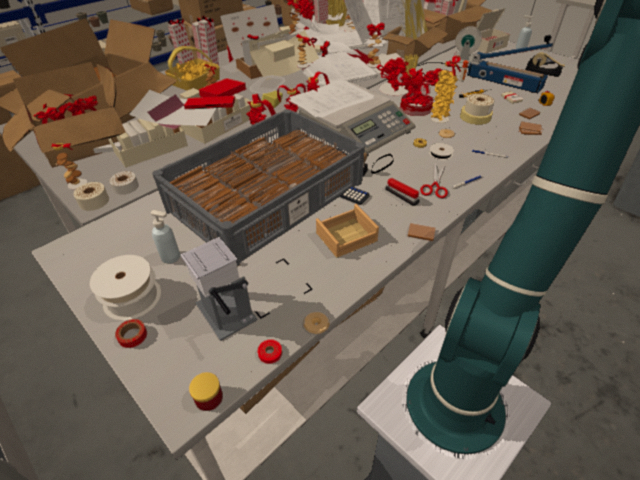

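View pics/top0.png

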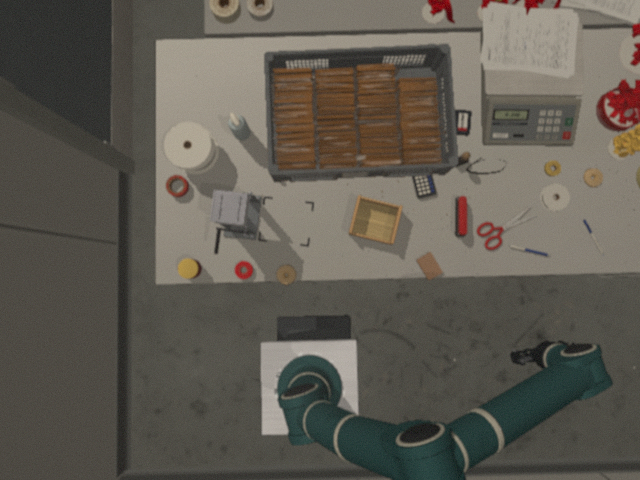

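The scene view shows the stand with its crank (225,290), the marks (285,280), the tray (347,232) and the biscuit (316,322). In the top view the stand is at (238,213), the tray at (376,220), the marks' L's at (308,205) and (306,242), the stapler at (461,216), the tin at (189,268) and the biscuit at (286,273). I'll enlarge and measure.

```bash
cat > h.py <<'E'
import numpy as np, cv2
from workcell import manip
def cam(name):
    i=manip.camera_info(name); K=np.array(i["camera_matrix"]); R=cv2.Rodrigues(np.array(i["rvec"]))[0]; t=np.array(i["tvec"]).ravel()
    return K,R,t
def ray(C,uv,z):
    K,R,t=C; d=R.T@np.linalg.solve(K,[uv[0],uv[1],1.]); o=-R.T@t
    return o+d*(z-o[2])/d[2]
def proj(C,P):
    K,R,t=C; q=(R@np.atleast_2d(P).T).T+t; q=(K@q.T).T
    return q[:,:2]/q[:,2:]
def cloud(C,d):
    K,R,t=C; v,u=np.mgrid[:480,:640]
    q=np.stack([(u-K[0,2])/K[0,0]*d,(v-K[1,2])/K[1,1]*d,d],-1)-t
    P=q@R; P[d<=0]=np.nan
    return P
E
python3 - <<'E'
from h import *
p=np.load("top0.npz"); im=p["p"][:,:,::-1]
c=cv2.resize(im[175:295,165:325],None,fx=5,fy=5,interpolation=cv2.INTER_CUBIC)
cv2.imwrite("pics/topz.png",c)
c=cv2.resize(im[180:260,300:480],None,fx=4.4,fy=4.4,interpolation=cv2.INTER_CUBIC)
cv2.imwrite("pics/topz2.png",c)
im=np.load("scene0.npz")["p"][:,:,::-1]
c=cv2.resize(im[200:350,170:390],None,fx=3.6,fy=3.6,interpolation=cv2.INTER_CUBIC)
cv2.imwrite("pics/scz.png",c)
C=cam("top");P=cloud(C,p["d"])
for uv in [(376,220),(286,273),(340,215),(232,207),(189,268),(461,216),(217,240),(360,177)]:
    print(uv,P[uv[1],uv[0]])
E
```

```text
(376, 220) [ 0.54809428 -0.23867641  0.0055862 ]
(286, 273) [0.37787627 0.06812336 0.00180579]
(340, 215) [ 0.56946933 -0.11836624 -0.00542197]
(232, 207) [0.57487648 0.20753547 0.21410412]
(189, 268) [0.40188007 0.38001977 0.04904162]
(461, 216) [ 0.54985116 -0.51430895  0.04507686]
(217, 240) [0.48085397 0.25977545 0.18116182]
(360, 177) [ 0.69822806 -0.19027365 -0.00590659]
```

View pics/topz.png

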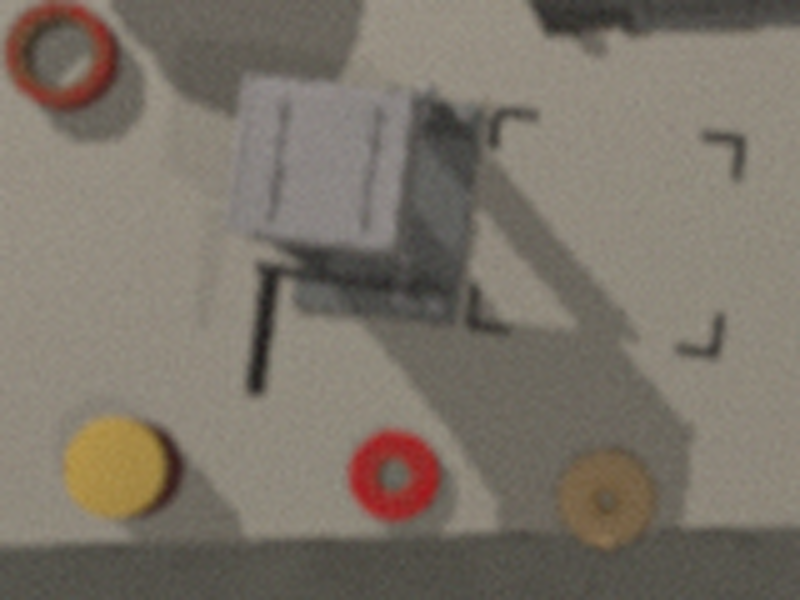

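View pics/topz2.png

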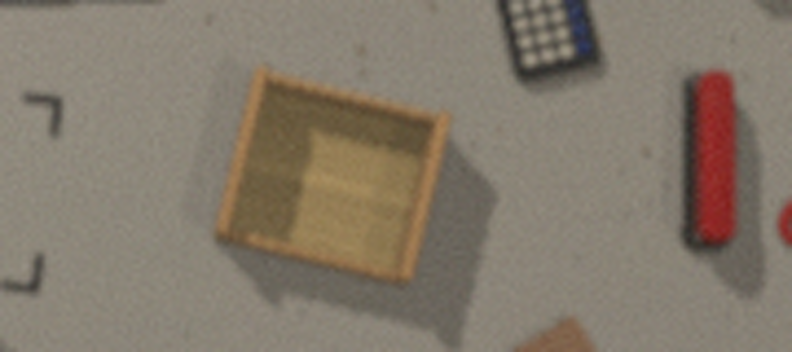

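View pics/scz.png

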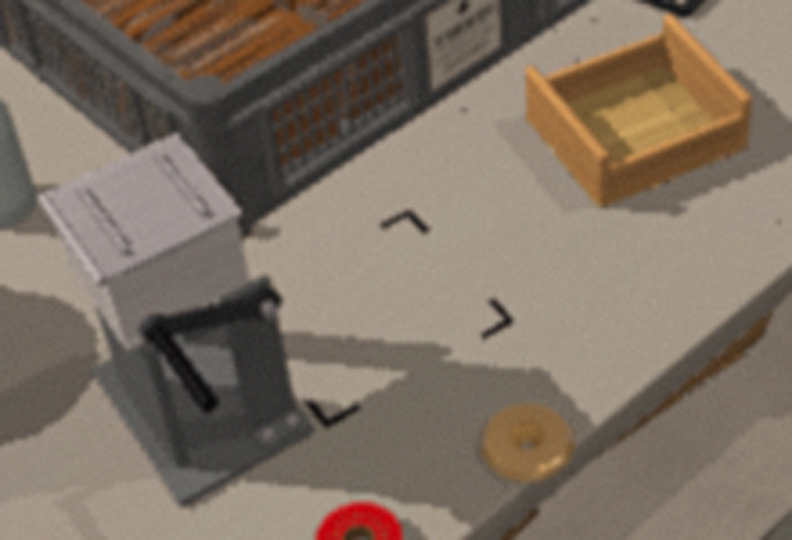

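Run:
```python
from h import *
for src,nm in [("top0.npz","top"),]:
    p=np.load(src); im=p["p"]; g=cv2.cvtColor(im,cv2.COLOR_RGB2GRAY); C=cam(nm)
    # marks, centre of line at corner, hand-read
    px=np.array([(494,115),(738,140),(716,351),(477,323)])/5+[165,175]-0.4
    M=np.array([ray(C,u,0) for u in px]);print("marks",M.round(4))
    c=M.mean(0); ey=((M[0]+M[3])-(M[1]+M[2]))/2; ex=((M[0]+M[1])-(M[3]+M[2]))/2
    print(c, np.linalg.norm(ex),np.linalg.norm(ey), "yaw", np.degrees(np.arctan2(ex[1],ex[0])), np.degrees(np.arctan2(-ey[0],ey[1])))
    # tray
    hsv=cv2.cvtColor(im,cv2.COLOR_RGB2HSV)
    m=cv2.inRange(hsv,(8,80,50),(28,255,255)); m[:,:335]=0;m[:,420:]=0;m[:190]=0;m[248:]=0
    cn=max(cv2.findContours(m,0,2)[0],key=cv2.contourArea); print(cv2.contourArea(cn))
    r=cv2.minAreaRect(cn);b=cv2.boxPoints(r); print(r)
    px=np.array([(262,68),(450,115),(408,282),(215,240)])/4.4+[300,180]-0.4
    for q in (px,b):
        T=np.array([ray(C,u,0.06) for u in q]); print(T.round(4),T.mean(0),[np.linalg.norm(T[i]-T[i-1]).round(4) for i in range(4)])
    T=np.array([ray(C,u,0.06) for u in px]); e=(T[0]+T[3]-T[1]-T[2])/2; print("yaw tray",np.degrees(np.arctan2(-e[0],e[1])))
# scene marks
    C2=cam("scene"); p2=np.load("scene0.npz")["p"]
    px=np.array([(409,213),(509,321),(325,421)])/3.6+[170,200]-.4
    print("scene marks",np.array([ray(C2,u,0) for u in px]).round(4))
    P=np.array([(526,66),(602,204-40)])
    for n,q in dict(TLfar=(666,18),TRf=(748,100),TLn=(526,68),TBn=(603,160)).items(): print(n,ray(C2,np.array(q)/3.6+[170,200]-.4,0.06).round(4))
```

```text
marks [[ 0.6348  0.1398  0.    ]
 [ 0.6135 -0.0252  0.    ]
 [ 0.4707 -0.007   0.    ]
 [ 0.4937  0.1536  0.    ]]
[0.55317554 0.06528949 0.        ] 0.14285332387929273 0.1642836372797484 yaw -6.433282596659023 -7.758184945774688
1770.0
((375.35296630859375, 219.5882568359375), (46.566837310791016, 40.74597930908203), 14.03624439239502)
[[ 0.6256 -0.1804  0.06  ]
 [ 0.5868 -0.3188  0.06  ]
 [ 0.4635 -0.2832  0.06  ]
 [ 0.4983 -0.1418  0.06  ]] [ 0.5435392  -0.23104611  0.06      ] [np.float64(0.133), np.float64(0.1437), np.float64(0.1283), np.float64(0.1456)]
[[ 0.4997 -0.1397  0.06  ]
 [ 0.6286 -0.1758  0.06  ]
 [ 0.5876 -0.3221  0.06  ]
 [ 0.4592 -0.2852  0.06  ]] [ 0.54378509 -0.23072168  0.06      ] [np.float64(0.151), np.float64(0.1338), np.float64(0.1519), np.float64(0.1336)]
yaw tray -14.717751048086285
scene marks [[ 0.6114 -0.0302  0.    ]
 [ 0.4672 -0.0082  0.    ]
 [ 0.4936  0.1547  0.    ]]
TLfar [ 0.5849 -0.3161  0.06  ]
TRf [ 0.4625 -0.2832  0.06  ]
TLn [ 0.6245 -0.1807  0.06  ]
TBn [ 0.4984 -0.145   0.06  ]
```

```bash
cat >> h.py <<'E'
from scipy.spatial.transform import Rotation as Ro
def Rdown(yaw): # tool x along yaw (deg), z down
    a=np.radians(yaw); x=np.array([np.cos(a),np.sin(a),0]); z=np.array([0,0,-1.]); return np.column_stack([x,np.cross(z,x),z])
def to(p,R=None,base=None):
    s=manip.sense(); p0=np.array(s["ee_pos"]);R0=np.array(s["eef_rot"])
    if R is None:R=R0
    d=R0.T@(np.array(p)-p0); r=Ro.from_matrix(R0.T@R).as_rotvec(degrees=True)
    print("delta",d.round(4),"rot",r.round(2),"n",np.ceil(max(np.linalg.norm(d)/.05,np.linalg.norm(r)/8.59)))
    return d,r
E
python3 -c "
from h import *
to([.526,-.299,.17],Rdown(-14.5))"
```

```text
delta [ 0.4454 -0.2398  0.0607] rot [-0.09  0.03 27.49] n 11.0
```

```bash
python3 -m inch '[{"delta_pos":[0.0445,-0.024,0],"rotation":[0,0,3]},{"delta_pos":[0.089,-0.048,0],"rotation":[0,0,6]},{"delta_pos":[0.1335,-0.072,0],"rotation":[0,0,9]},{"delta_pos":[0.178,-0.096,0],"rotation":[0,0,12]},{"delta_pos":[0.2225,-0.12,0],"rotation":[0,0,15]},{"delta_pos":[0.267,-0.144,0],"rotation":[0,0,18]},{"delta_pos":[0.3115,-0.168,0.01],"rotation":[0,0,21]},{"delta_pos":[0.356,-0.192,0.02],"rotation":[0,0,24]},{"delta_pos":[0.4,-0.216,0.04],"rotation":[0,0,27]},{"delta_pos":[0.4454,-0.24,0.06],"rotation":[-0.1,0,27.5]},{"delta_pos":[0.4454,-0.24,0.06],"rotation":[-0.1,0,27.5]},{"delta_pos":[0.4454,-0.24,0.06],"rotation":[-0.1,0,27.5]},{"delta_pos":[0.4454,-0.24,0.06],"rotation":[-0.1,0,27.5]}]' 1
python3 - <<'E'
from h import *
s=manip.sense();C=cam("wrist")
p,d=manip.camera("wrist"); np.savez("w1.npz",p=p,d=d)
cv2.imwrite("pics/w1.png",p[:,:,::-1]); print(s["t"],s["ee_pos"],s["eef_rot"],C)
E
```

```text
t: 1.4
ee_pos: [0.5252, -0.3006, 0.1711]
eef_rot: [[0.968, -0.251, -0.001], [-0.251, -0.968, -0.002], [-0.001, 0.003, -1.0]]
force: [0.5, -0.3, -1.0]
grip_width: 0.0854
1.4 [ 0.52516468 -0.30063992  0.17112697] [[ 9.67858866e-01 -2.51490703e-01 -1.28149986e-03]
 [-2.51493198e-01 -9.67855945e-01 -2.45781804e-03]
 [-6.22188872e-04  2.70110948e-03 -9.99996158e-01]] (array([[428.5427121 ,   0.        , 314.18456974],
       [  0.        , 428.5427121 , 237.276408  ],
       [  0.        ,   0.        ,   1.        ]]), array([[-0.25056727, -0.96809511,  0.00280956],
       [-0.91454091,  0.23765601,  0.32731414],
       [-0.31753893,  0.07944476, -0.9449114 ]]), array([-0.16021061,  0.52773494,  0.51462438]))
```

View pics/w1.png

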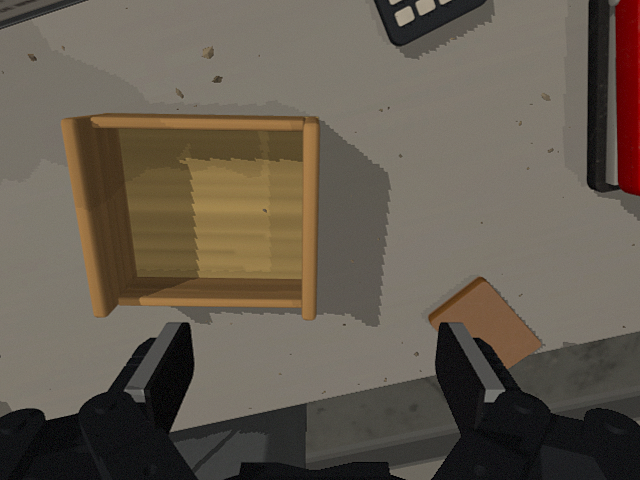

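The wrist view shows the tray. The wall I want to grip runs from (311,118) to (309,320), and the pads are at (175,350) and (455,350).

Run:
```python
from h import *
C=cam("wrist")
R={k:ray(C,u,.06) for k,u in dict(a=(311,118),b=(309,319),ol=(63,120),ob=(96,316),or_=(319,118),orb=(316,319)).items()}
for k,v in R.items(): print(k,v.round(4))
m=(R['a']+R['b'])/2; e=R['a']-R['b']; yaw=np.degrees(np.arctan2(e[1],e[0]));print(m,np.linalg.norm(e),yaw)
a=np.radians(yaw); print("centre",m+.07*np.array([-np.sin(a),np.cos(a),0]))
to([m[0],m[1],.024],Rdown(yaw))
```

```text
a [ 0.5906 -0.3174  0.06  ]
b [ 0.4648 -0.2829  0.06  ]
ol [ 0.6254 -0.1797  0.06  ]
ob [ 0.5032 -0.1455  0.06  ]
or_ [ 0.5894 -0.3219  0.06  ]
orb [ 0.4636 -0.2875  0.06  ]
[ 0.52767908 -0.30017226  0.06      ] 0.13050029435723037 -15.33814125624377
centre [ 0.54619514 -0.23266555  0.06      ]
delta [ 0.0023 -0.0025  0.1476] rot [ 0.18 -0.01  0.68] n 3.0
```

```bash
python3 -m inch '[{"delta_pos":[0.0023,-0.0025,0.04],"rotation":[0.18,0,0.7]},{"delta_pos":[0.0023,-0.0025,0.08],"rotation":[0.18,0,0.7]},{"delta_pos":[0.0023,-0.0025,0.115],"rotation":[0.18,0,0.7]},{"delta_pos":[0.0023,-0.0025,0.138],"rotation":[0.18,0,0.7]},{"delta_pos":[0.0023,-0.0025,0.1476],"rotation":[0.18,0,0.7]},{"delta_pos":[0.0023,-0.0025,0.1476],"rotation":[0.18,0,0.7]},{"delta_pos":[0.0023,-0.0025,0.1476],"rotation":[0.18,0,0.7]}]' 1 
python3 -m inch '[{"delta_pos":[0,0,0],"rotation":[0,0,0]},{"delta_pos":[0,0,0],"rotation":[0,0,0]},{"delta_pos":[0,0,0],"rotation":[0,0,0]},{"delta_pos":[0,0,0],"rotation":[0,0,0]},{"delta_pos":[0,0,0],"rotation":[0,0,0]},{"delta_pos":[0,0,0],"rotation":[0,0,0]},{"delta_pos":[0,0,0],"rotation":[0,0,0]},{"delta_pos":[0,0,0],"rotation":[0,0,0]},{"delta_pos":[0,0,0],"rotation":[0,0,0]},{"delta_pos":[0,0,0],"rotation":[0,0,0]}]' 0 80
```

```text
t: 2.15
ee_pos: [0.5294, -0.2992, 0.0251]
eef_rot: [[0.965, -0.264, 0.003], [-0.264, -0.965, -0.0], [0.003, -0.001, -1.0]]
force: [-0.1, 0.6, -0.4]
grip_width: 0.0852
t: 3.15
ee_pos: [0.5293, -0.298, 0.024]
eef_rot: [[0.965, -0.262, 0.001], [-0.262, -0.965, 0.001], [0.001, -0.001, -1.0]]
force: [-1.5, -0.8, 5.7]
grip_width: 0.0091
```

```bash
python3 -m inch '[{"delta_pos":[0,0,-0.02],"rotation":[0,0,0]},{"delta_pos":[0,0,-0.05],"rotation":[0,0,0]},{"delta_pos":[0,0,-0.09],"rotation":[0,0,0]},{"delta_pos":[0,0,-0.12],"rotation":[0,0,0]},{"delta_pos":[0,0,-0.14],"rotation":[0,0,0]},{"delta_pos":[0,0,-0.14],"rotation":[0,0,0]},{"delta_pos":[0,0,-0.14],"rotation":[0,0,0]}]'
python3 - <<'E'
from h import *
s=manip.sense();C=cam("wrist")
p,d=manip.camera("wrist"); np.savez("w2.npz",p=p,d=d)
cv2.imwrite("pics/w2.png",p[:,:,::-1])
print(proj(C,[[.635,.14,0],[.6135,-.025,0],[.47,-.007,0],[.4937,.1536,0]]))
E
```

```text
t: 3.85
ee_pos: [0.528, -0.2976, 0.1623]
eef_rot: [[0.965, -0.262, -0.001], [-0.262, -0.965, 0.002], [-0.002, -0.002, -1.0]]
force: [-0.1, -1.1, -4.6]
grip_width: 0.009
[[-289.110322    222.52466291]
 [ -77.53124348  193.30122008]
 [  -2.32320809  360.41795447]
 [-185.55175526  379.25287369]]
```

View pics/w2.png

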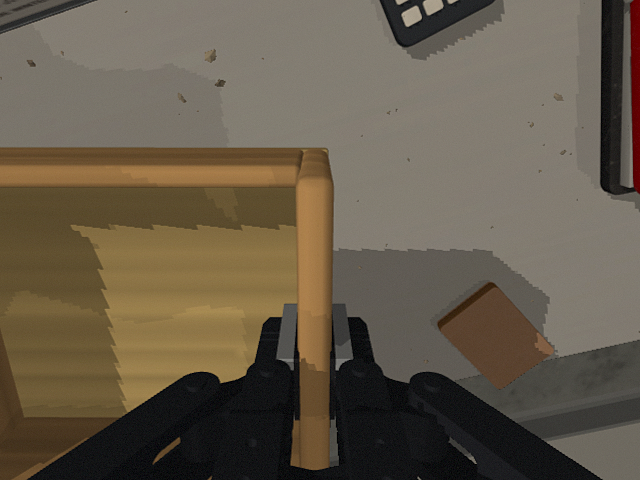

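Run:
```python
from h import *
to([.42,-.13,.18],Rdown(-7.5))
```

```text
delta [-0.1478 -0.1333 -0.0177] rot [-0.13  0.17 -7.7 ] n 4.0
```

```bash
python3 -m inch '[{"delta_pos":[-0.02,-0.018,-0.002],"rotation":[0,0,-1]},{"delta_pos":[-0.05,-0.045,-0.006],"rotation":[0,0,-2.5]},{"delta_pos":[-0.08,-0.072,-0.01],"rotation":[0,0,-4]},{"delta_pos":[-0.11,-0.1,-0.014],"rotation":[0,0,-5.5]},{"delta_pos":[-0.135,-0.122,-0.017],"rotation":[0,0,-7]},{"delta_pos":[-0.1478,-0.1333,-0.018],"rotation":[-0.1,0.1,-7.7]},{"delta_pos":[-0.1478,-0.1333,-0.018],"rotation":[-0.1,0.1,-7.7]},{"delta_pos":[-0.1478,-0.1333,-0.018],"rotation":[-0.1,0.1,-7.7]},{"delta_pos":[-0.1478,-0.1333,-0.018],"rotation":[-0.1,0.1,-7.7]}]'
python3 - <<'E'
from h import *
s=manip.sense();C=cam("wrist")
p,d=manip.camera("wrist"); np.savez("w3.npz",p=p,d=d)
cv2.imwrite("pics/w3.png",p[:,:,::-1])
print(proj(C,[[.635,.14,0],[.6135,-.025,0],[.47,-.007,0],[.4937,.1536,0]]))
E
```

```text
t: 4.8
ee_pos: [0.4218, -0.1318, 0.1814]
eef_rot: [[0.991, -0.132, 0.002], [-0.132, -0.991, -0.001], [0.002, 0.001, -1.0]]
force: [0.5, 0.6, -2.5]
grip_width: 0.0093
[[-147.03092195  -61.4633688 ]
 [ 110.69375711  -62.12207451]
 [ 141.59347027  162.45884751]
 [ -74.42067325  159.34031389]]
```

View pics/w3.png

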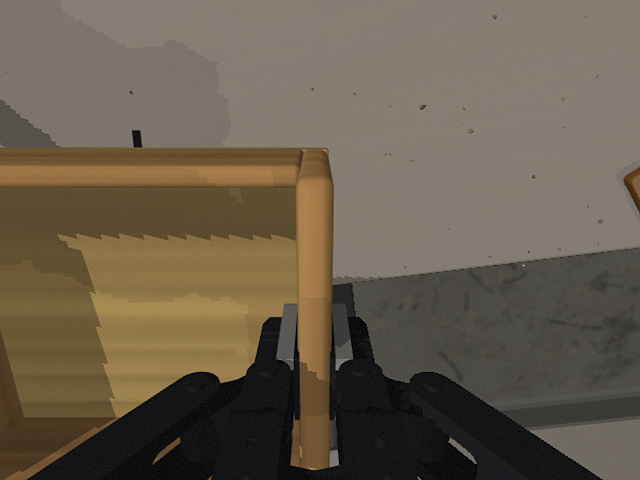

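The wrist view only shows the end of one mark, at (137,138), above the tray. I'll refine the marks from the fixed views with dark masks.

```bash
python3 - <<'E'
from h import *
for nm in ("top","scene"):
    p=np.load(nm+"0.npz")["p"]; g=cv2.cvtColor(p,cv2.COLOR_RGB2GRAY); C=cam(nm)
    M=[[.635,.14,0],[.6135,-.025,0],[.47,-.007,0],[.4937,.1536,0]]
    # rectify the table: 0.5 mm/px, x 0.44..0.66 (up), y -0.05..0.17 (left)
    sz=440; f=lambda x,y:((.17-y)/.0005,(.66-x)/.0005)
    W=[(.44,-.05),(.66,-.05),(.66,.17),(.44,.17)]
    src=np.float32(proj(C,[[x,y,0] for x,y in W])); dst=np.float32([f(x,y) for x,y in W])
    H=cv2.getPerspectiveTransform(src,dst); r=cv2.warpPerspective(p,H,(sz,sz),flags=cv2.INTER_CUBIC)
    cv2.imwrite(f"pics/rect_{nm}.png",r[:,:,::-1])
E
python3 -c "
import cv2,numpy as np
cv2.imwrite('pics/rect.png',cv2.resize(np.hstack([cv2.imread('pics/rect_top.png'),cv2.imread('pics/rect_scene.png')]),(800,400)))"
```

```text
(no output)
```

View pics/rect.png

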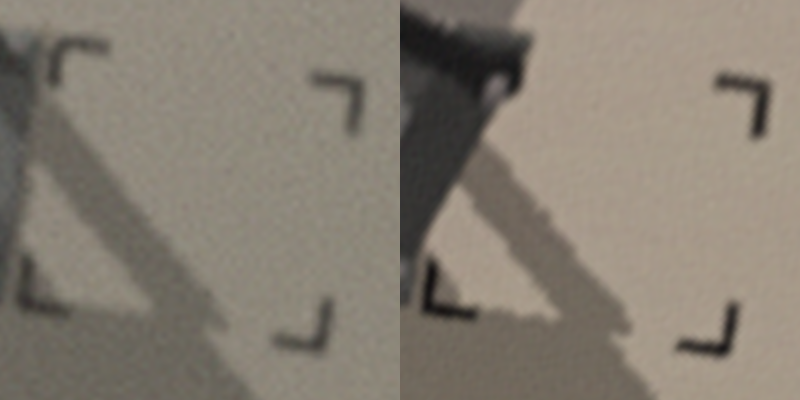

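Run:
```python
from h import *
to([.544,-.0055,.026],Rdown(-7.7))
```

```text
delta [ 0.1041 -0.1414  0.1556] rot [ 0.03 -0.12  0.08] n 5.0
```

```bash
python3 -m inch '[{"delta_pos":[0.015,-0.02,0],"rotation":[0,0,0]},{"delta_pos":[0.04,-0.055,0],"rotation":[0,0,0]},{"delta_pos":[0.065,-0.09,0],"rotation":[0,0,0]},{"delta_pos":[0.09,-0.122,0],"rotation":[0,0,0]},{"delta_pos":[0.1041,-0.1414,0.01],"rotation":[0,-0.1,0.1]},{"delta_pos":[0.1041,-0.1414,0.03],"rotation":[0,-0.1,0.1]},{"delta_pos":[0.1041,-0.1414,0.06],"rotation":[0,-0.1,0.1]},{"delta_pos":[0.1041,-0.1414,0.09],"rotation":[0,-0.1,0.1]},{"delta_pos":[0.1041,-0.1414,0.115],"rotation":[0,-0.1,0.1]},{"delta_pos":[0.1041,-0.1414,0.13],"rotation":[0,-0.1,0.1]},{"delta_pos":[0.1041,-0.1414,0.13],"rotation":[0,-0.1,0.1]},{"delta_pos":[0.1041,-0.1414,0.13],"rotation":[0,-0.1,0.1]}]'
python3 - <<'E'
from h import *
to([.544,-.0055,.026],Rdown(-7.7))
p,d=manip.camera("top"); im=p[:,:,::-1]
cv2.imwrite("pics/t4.png",cv2.resize(im[175:295,165:325],None,fx=5,fy=5,interpolation=cv2.INTER_CUBIC))
E
```

```text
t: 6.05
ee_pos: [0.5439, -0.0043, 0.0522]
eef_rot: [[0.991, -0.133, 0.001], [-0.133, -0.991, -0.001], [0.001, 0.0, -1.0]]
force: [0.3, 0.3, -2.0]
grip_width: 0.009
delta [0.0003 0.0011 0.0262] rot [ 0.02 -0.05  0.06] n 1.0
```

View pics/t4.png

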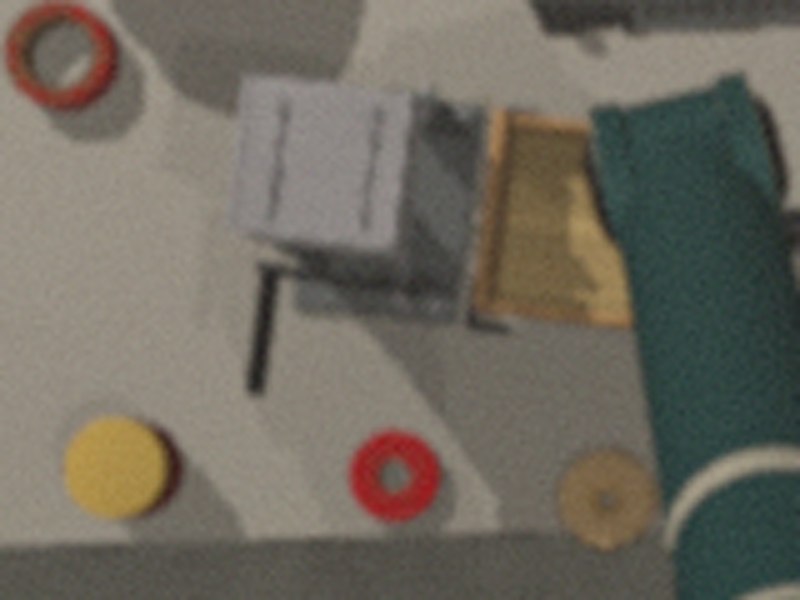

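The top view shows the tray hanging over the marks, close to the stand edge at (485,200) and with a mark visible at (487,325). I'll lower it, let go, rise and check.

```bash
python3 -m inch '[{"delta_pos":[0.0003,0.001,0.01],"rotation":[0,0,0]},{"delta_pos":[0.0003,0.001,0.02],"rotation":[0,0,0]},{"delta_pos":[0.0003,0.001,0.025],"rotation":[0,0,0]},{"delta_pos":[0.0003,0.001,0.028],"rotation":[0,0,0]},{"delta_pos":[0.0003,0.001,0.028],"rotation":[0,0,0]},{"delta_pos":[0.0003,0.001,0.028],"rotation":[0,0,0]}]'
python3 -m inch '[{"delta_pos":[0,0,0],"rotation":[0,0,0]},{"delta_pos":[0,0,0],"rotation":[0,0,0]},{"delta_pos":[0,0,0],"rotation":[0,0,0]},{"delta_pos":[0,0,0],"rotation":[0,0,0]},{"delta_pos":[0,0,0],"rotation":[0,0,0]},{"delta_pos":[0,0,0],"rotation":[0,0,0]},{"delta_pos":[0,0,-0.03],"rotation":[0,0,0]},{"delta_pos":[0,0,-0.07],"rotation":[0,0,0]},{"delta_pos":[-0.02,0.03,-0.11],"rotation":[0,0,0]},{"delta_pos":[-0.06,0.07,-0.14],"rotation":[0,0,0]},{"delta_pos":[-0.1,0.1,-0.17],"rotation":[0,0,0]},{"delta_pos":[-0.1,0.1,-0.2],"rotation":[0,0,0]},{"delta_pos":[-0.1,0.1,-0.23],"rotation":[0,0,0]},{"delta_pos":[-0.1,0.1,-0.23],"rotation":[0,0,0]},{"delta_pos":[-0.1,0.1,-0.23],"rotation":[0,0,0]}]' 1
python3 - <<'E'
from h import *
for nm,sl in (("top",np.s_[175:295,165:325]),("scene",np.s_[200:350,190:390]),("wrist",np.s_[:,:])):
    s=manip.sense();C=cam(nm);p,d=manip.camera(nm); np.savez(nm+"5.npz",p=p,d=d,K=C[0],R=C[1],t=C[2])
    im=p[:,:,::-1][sl]; f=5 if nm=="top" else 4 if nm=="scene" else 1
    cv2.imwrite(f"pics/{nm}5.png",cv2.resize(im,None,fx=f,fy=f,interpolation=cv2.INTER_CUBIC))
E
```

```text
t: 6.7
ee_pos: [0.5434, -0.0052, 0.024]
eef_rot: [[0.991, -0.132, 0.0], [-0.132, -0.991, -0.001], [0.001, 0.001, -1.0]]
force: [-0.7, -0.9, -0.1]
grip_width: 0.0088
t: 8.2
ee_pos: [0.4311, -0.091, 0.2545]
eef_rot: [[0.991, -0.133, 0.002], [-0.133, -0.991, -0.001], [0.002, 0.001, -1.0]]
force: [-0.2, -0.7, -0.1]
grip_width: 0.0854
```

View pics/top5.png

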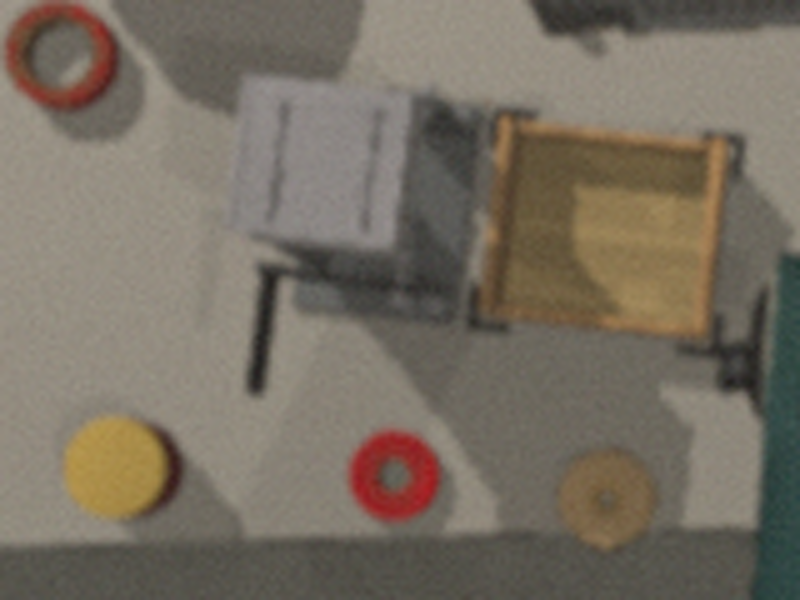

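View pics/scene5.png

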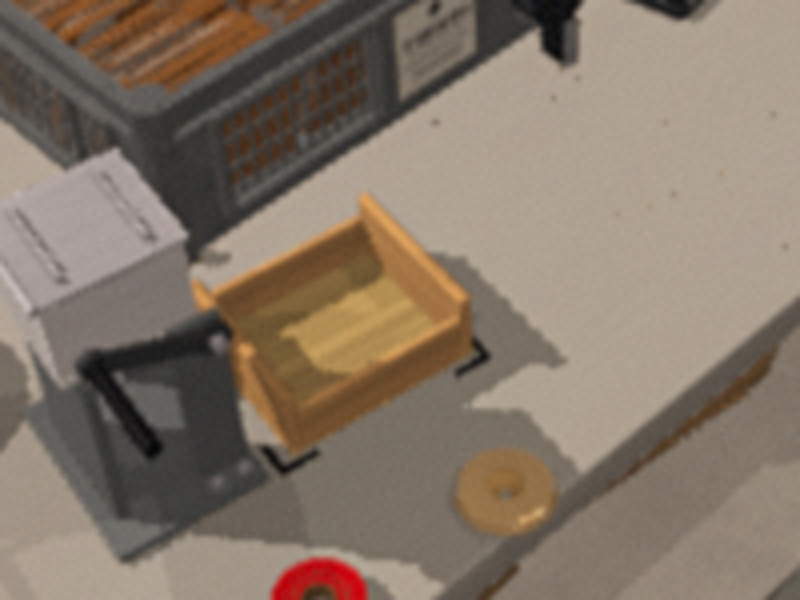

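View pics/wrist5.png

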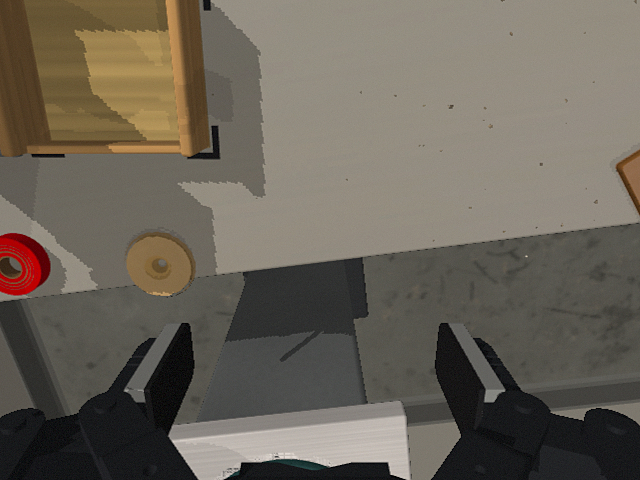

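Run:
```python
from h import *
q=np.load("wrist5.npz");C=(q["K"],q["R"],q["t"])
print("cam",-C[1].T@C[2])
for k,u,z in [("mark BR outer",(218,158),0),("mark TR bottom-right end",(210,11),0),("tray BR top z60",(208,154),.06),("wall TR outer z60",(200,0),.06),("mark BR top",(217,126),0)]:
    print(k,ray(C,u,z).round(4))
im=cv2.resize(q["p"][:200,:260,::-1],None,fx=3,fy=3,interpolation=cv2.INTER_CUBIC);cv2.imwrite("pics/w5z.png",im)
q=np.load("top5.npz");C=cam("top")
px=np.array([(500,112),(728,137),(710,337),(482,314)])/5+[165,175]-0.4
T=np.array([ray(C,u,.06) for u in px]);print(T.round(4),T.mean(0));print([np.linalg.norm(T[i]-T[i-1]).round(4) for i in range(4)])
```

```text
cam [ 0.51304956 -0.10165154  0.39566514]
mark BR outer [ 0.4647 -0.0063  0.    ]
mark TR bottom-right end [ 0.5841 -0.0244  0.    ]
tray BR top z60 [ 0.4761 -0.0137  0.06  ]
wall TR outer z60 [ 0.581  -0.0307  0.06  ]
mark BR top [ 0.4929 -0.0113  0.    ]
[[ 0.6271  0.1287  0.06  ]
 [ 0.6068 -0.0199  0.06  ]
 [ 0.4762 -0.0052  0.06  ]
 [ 0.4949  0.1426  0.06  ]] [0.5512376  0.06156489 0.06      ]
[np.float64(0.1329), np.float64(0.15), np.float64(0.1314), np.float64(0.149)]
```

View pics/w5z.png

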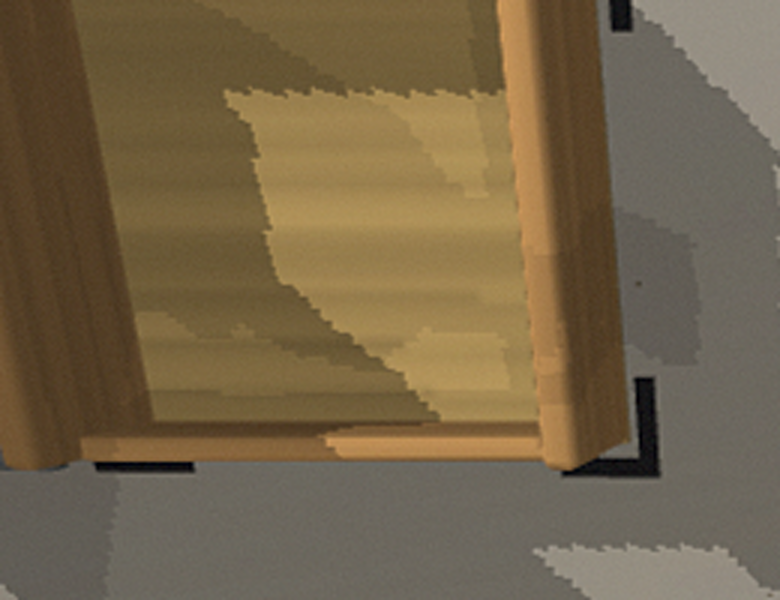

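Run:
```python
from h import *
q=np.load("wrist5.npz");C=(q["K"],q["R"],q["t"])
a=np.radians(-7.7);ex=np.array([np.cos(a),np.sin(a),0]);ey=np.array([-np.sin(a),np.cos(a),0])
for k,u in dict(trayBR=(630,440),mi=(637,458),mo=(660,476),mTRin=(612,30),trayfar=(606,30),mTRo=(632,30),miup=(634,378),trayup=(624,378)).items():
    P=ray(C,np.array(u)/3-.33,0); print(k,P.round(4),"stand x,y",(P@ex).round(4),(P@ey).round(4))
```

```text
trayBR [ 0.4761 -0.001   0.    ] stand x,y 0.4719 0.0628
mi [ 0.4705 -0.0019  0.    ] stand x,y 0.4665 0.0611
mo [ 0.4642 -0.0078  0.    ] stand x,y 0.4611 0.0545
mTRin [ 0.5858 -0.0194  0.    ] stand x,y 0.5831 0.0592
trayfar [ 0.586  -0.0178  0.    ] stand x,y 0.5831 0.0609
mTRo [ 0.5851 -0.0249  0.    ] stand x,y 0.5831 0.0537
miup [ 0.4938 -0.006   0.    ] stand x,y 0.4902 0.0602
trayup [ 0.4942 -0.003   0.    ] stand x,y 0.4902 0.0632
```

The tray sits inside the marks but about 3 mm close to the right-hand ones: 2–3 mm gap there against a nominal 5 mm, and 5.4 mm at the near side. I'll re-grip it and slide it 3 mm left.

Run:
```python
from h import *
to([.5438,-.0052,.0255],Rdown(-7.9))
```

```text
delta [ 0.1018 -0.0996  0.2269] rot [0.01 0.13 0.33] n 6.0
```

```bash
python3 -m inch '[{"delta_pos":[0.03,-0.03,0.02],"rotation":[0,0,0]},{"delta_pos":[0.06,-0.06,0.05],"rotation":[0,0,0]},{"delta_pos":[0.09,-0.088,0.08],"rotation":[0,0,0]},{"delta_pos":[0.1018,-0.0996,0.11],"rotation":[0,0.1,0.3]},{"delta_pos":[0.1018,-0.0996,0.15],"rotation":[0,0.1,0.3]},{"delta_pos":[0.1018,-0.0996,0.19],"rotation":[0,0.1,0.3]},{"delta_pos":[0.1018,-0.0996,0.218],"rotation":[0,0.1,0.3]},{"delta_pos":[0.1018,-0.0996,0.2269],"rotation":[0,0.1,0.3]},{"delta_pos":[0.1018,-0.0996,0.2269],"rotation":[0,0.1,0.3]},{"delta_pos":[0.1018,-0.0996,0.2269],"rotation":[0,0.1,0.3]}]'
python3 -m inch '[{"delta_pos":[0,0,0],"rotation":[0,0,0]},{"delta_pos":[0,0,0],"rotation":[0,0,0]},{"delta_pos":[0,0,0],"rotation":[0,0,0]},{"delta_pos":[0,0,0],"rotation":[0,0,0]},{"delta_pos":[0,0,0],"rotation":[0,0,0]},{"delta_pos":[0,0,0],"rotation":[0,0,0]}]' 0 40
python3 - <<'E'
from h import *
to([.5438,-.0024,.0255],Rdown(-7.9))
E
```

```text
t: 9.35
ee_pos: [0.5458, -0.0055, 0.0277]
eef_rot: [[0.991, -0.137, 0.003], [-0.137, -0.991, -0.001], [0.003, 0.0, -1.0]]
force: [0.3, -0.1, 0.5]
grip_width: 0.0855
t: 9.95
ee_pos: [0.5453, -0.0057, 0.0274]
eef_rot: [[0.991, -0.137, 0.003], [-0.137, -0.991, -0.001], [0.003, 0.0, -1.0]]
force: [0.0, 0.5, 3.4]
grip_width: 0.0096
delta [-0.0019 -0.003   0.0019] rot [ 0.02 -0.15  0.  ] n 1.0
```

```bash
python3 -m inch '[{"delta_pos":[0,-0.0015,0],"rotation":[0,0,0]},{"delta_pos":[0,-0.003,0],"rotation":[0,0,0]},{"delta_pos":[0,-0.003,0],"rotation":[0,0,0]},{"delta_pos":[0,-0.003,0],"rotation":[0,0,0]}]'
python3 -m inch '[{"delta_pos":[0,0,0],"rotation":[0,0,0]},{"delta_pos":[0,0,0],"rotation":[0,0,0]},{"delta_pos":[0,0,0],"rotation":[0,0,0]},{"delta_pos":[0,0,0],"rotation":[0,0,0]},{"delta_pos":[0,0,0],"rotation":[0,0,0]},{"delta_pos":[0,0,0],"rotation":[0,0,0]},{"delta_pos":[0,0,-0.03],"rotation":[0,0,0]},{"delta_pos":[0,0,-0.07],"rotation":[0,0,0]},{"delta_pos":[-0.02,0.0,-0.11],"rotation":[0,0,0]},{"delta_pos":[-0.06,0.0,-0.15],"rotation":[0,0,0]},{"delta_pos":[-0.1,0,-0.19],"rotation":[0,0,0]},{"delta_pos":[-0.1,0,-0.23],"rotation":[0,0,0]},{"delta_pos":[-0.1,0,-0.25],"rotation":[0,0,0]},{"delta_pos":[-0.1,0,-0.25],"rotation":[0,0,0]}]' 1
python3 - <<'E'
from h import *
nm="wrist";C=cam(nm);p,d=manip.camera(nm); np.savez(nm+"6.npz",p=p,d=d,K=C[0],R=C[1],t=C[2])
cv2.imwrite("pics/wrist6.png",p[:,:,::-1])
cv2.imwrite("pics/w6z.png",cv2.resize(p[0:200,40:340,::-1],None,fx=2.66,fy=2.66,interpolation=cv2.INTER_CUBIC))
E
```

```text
t: 10.35
ee_pos: [0.5457, -0.0043, 0.0274]
eef_rot: [[0.99, -0.139, 0.002], [-0.139, -0.99, -0.002], [0.003, 0.002, -1.0]]
force: [-1.4, -4.3, 5.5]
grip_width: 0.0097
t: 11.75
ee_pos: [0.4476, 0.0113, 0.2805]
eef_rot: [[0.99, -0.138, 0.01], [-0.138, -0.99, -0.002], [0.01, 0.0, -1.0]]
force: [0.3, -0.2, -0.8]
grip_width: 0.0851
```

View pics/wrist6.png

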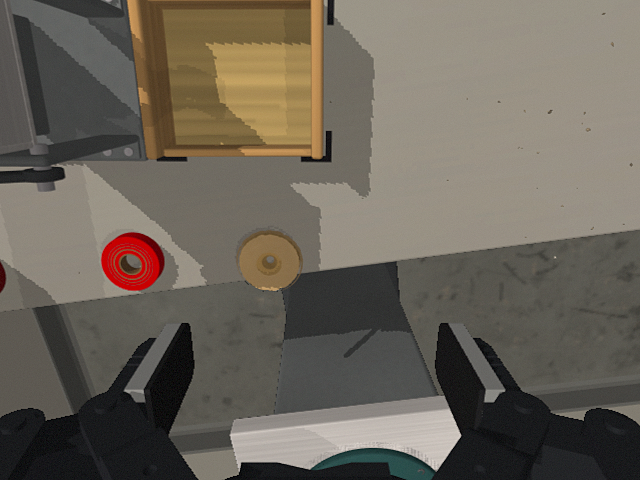

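View pics/w6z.png

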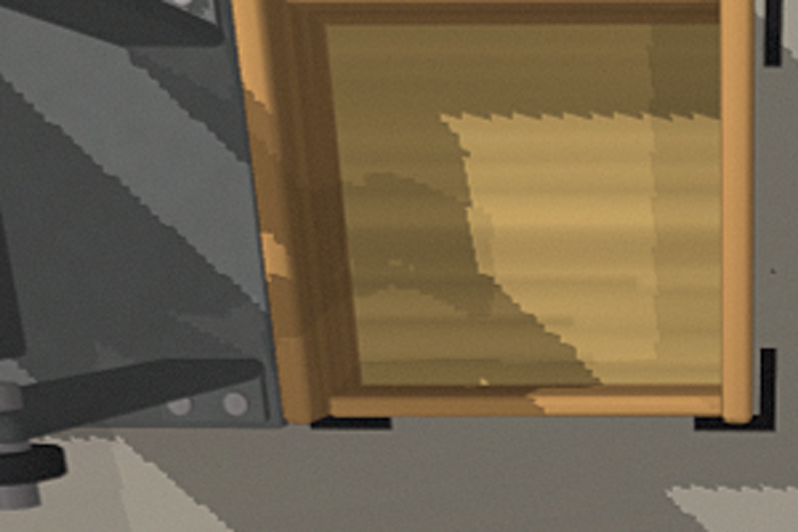

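The wrist view shows the tray square in the marks, with a gap of about 4 mm at the right (mark corner at pixel (330,160)). Next I'll measure the crank bar.

Run:
```python
from h import *
C=cam("top")
a=np.radians(-7.8);ex=np.array([np.cos(a),np.sin(a),0]);ey=np.array([-np.sin(a),np.cos(a),0])
O=np.array([.5520,.0650,0])+.108*ey; print("O",O)
for u in [(256,392),(268,270),(262,330)]:
    P=ray(C,np.array(u)/5+[165,175]-.4,.1724); print("top",P.round(4),"stand",((P-O)@ex).round(4),((P-O)@ey).round(4))
g=O-.113*ex+.0752*ey; g[2]=.1724
print("expected grip",g, "bar end",(O-.14*ex+.0752*ey))
# scene: free end of bar & start
C2=cam("scene")
for u in [(208,408),(152,325)]:
    P=ray(C2,np.array(u)/3.6+[170,200]-.4,.1724); print("scene",P.round(4),"stand",((P-O)@ex).round(4),((P-O)@ey).round(4))
d=np.load("top0.npz")["d"];Pc=cloud(C,d)
print(Pc[225:252,214:220][...,2].round(3))
```

```text
O [0.56665728 0.17200077 0.        ]
top [0.4423 0.2656 0.1724] stand -0.1359 0.0759
top [0.516  0.2577 0.1724] stand -0.0618 0.078
top [0.4797 0.2617 0.1724] stand -0.0983 0.077
expected grip [0.46490859 0.26184086 0.1724    ] bar end [0.4381584  0.26550518 0.        ]
scene [0.4386 0.267  0.1724] stand -0.1398 0.0767
scene [0.5179 0.2536 0.1724] stand -0.0594 0.0742
[[-0.001  0.003  0.007 -0.009 -0.005  0.003]
 [ 0.003 -0.001 -0.005 -0.003  0.01   0.001]
 [ 0.005 -0.004  0.179  0.178  0.181  0.177]
 [-0.001 -0.001  0.179  0.181  0.182  0.178]
 [ 0.    -0.005 -0.001  0.179  0.178  0.18 ]
 [-0.    -0.008 -0.01   0.18   0.18   0.174]
 [-0.001  0.     0.004  0.173  0.178  0.179]
 [-0.001 -0.005 -0.002  0.181  0.175  0.176]
 [-0.002 -0.003  0.005  0.178  0.183  0.178]
 [-0.001 -0.005  0.174  0.187  0.174  0.177]
 [-0.008  0.004  0.175  0.176  0.185  0.168]
 [ 0.001  0.001  0.169  0.183  0.178  0.175]
 [-0.001 -0.002  0.178  0.182  0.171  0.173]
 [ 0.003 -0.002  0.181  0.183  0.179  0.178]
 [-0.005 -0.002  0.179  0.182  0.179  0.172]
 [ 0.003  0.002  0.175  0.181  0.174  0.17 ]
 [-0.001  0.174  0.176  0.178  0.173 -0.   ]
 [ 0.002  0.178  0.173  0.179  0.174 -0.007]
 [-0.004  0.176  0.183  0.18   0.18   0.   ]
 [-0.002  0.181  0.178  0.18   0.179  0.005]
 [-0.004  0.177  0.185  0.175  0.171 -0.004]
 [-0.004  0.181  0.181  0.178  0.175 -0.002]
 [-0.001  0.179  0.179  0.17   0.175 -0.003]
 [ 0.     0.176  0.184  0.177  0.172  0.003]
 [ 0.17   0.18   0.173  0.177  0.004 -0.007]
 [ 0.177  0.179  0.18   0.182  0.001  0.001]
 [ 0.171  0.177  0.171  0.179 -0.004 -0.001]]
```

```bash
cat >> h.py <<'E'
_a=np.radians(-7.8);ex=np.array([np.cos(_a),np.sin(_a),0]);ey=np.array([-np.sin(_a),np.cos(_a),0])
O=np.array([.5667,.1725,0])
def crank(q,x=-.118,r=.08): # TCP with bar at the grasp point
    f=.35+q; return O+x*ex+r*np.cos(f)*ey+np.array([0,0,.145+r*np.sin(f)-.019])
E
python3 - <<'E'
from h import *
print(crank(0)); to(crank(0),Rdown(-7.8));
E
```

```text
[0.45999076 0.26296896 0.15343182]
delta [-0.0222 -0.2514  0.1246] rot [ 0.03 -0.35 -0.12] n 6.0
```

```bash
python3 -m inch '[{"delta_pos":[-0.005,-0.03,0],"rotation":[0,0,0]},{"delta_pos":[-0.01,-0.07,0],"rotation":[0,0,0]},{"delta_pos":[-0.012,-0.11,0],"rotation":[0,0,0]},{"delta_pos":[-0.015,-0.15,0],"rotation":[0,0,0]},{"delta_pos":[-0.018,-0.19,0],"rotation":[0,0,0]},{"delta_pos":[-0.02,-0.23,0],"rotation":[0,-0.2,0]},{"delta_pos":[-0.0222,-0.2514,0.02],"rotation":[0,-0.35,-0.1]},{"delta_pos":[-0.0222,-0.2514,0.04],"rotation":[0,-0.35,-0.1]},{"delta_pos":[-0.0222,-0.2514,0.06],"rotation":[0,-0.35,-0.1]},{"delta_pos":[-0.0222,-0.2514,0.06],"rotation":[0,-0.35,-0.1]},{"delta_pos":[-0.0222,-0.2514,0.06],"rotation":[0,-0.35,-0.1]}]' 1 60
python3 - <<'E'
from h import *
to(crank(0),Rdown(-7.8))
nm="wrist";C=cam(nm);p,d=manip.camera(nm)
cv2.imwrite("pics/w7.png",p[:,:,::-1]); b=[O+x*ex+.0752*ey+[0,0,.1724] for x in (-.066,-.113,-.14)]; print(proj(C,b))
E
```

```text
t: 12.9
ee_pos: [0.4582, 0.2629, 0.2156]
eef_rot: [[0.991, -0.136, -0.007], [-0.136, -0.991, -0.001], [-0.006, 0.002, -1.0]]
force: [0.3, 1.0, 0.6]
grip_width: 0.0852
delta [ 0.0022 -0.0004  0.0622] rot [ 0.09  0.36 -0.  ] n 2.0
[[312.8868941  160.58321526]
 [312.90285754 261.16863737]
 [312.91095143 312.16816099]]
```

View pics/w7.png

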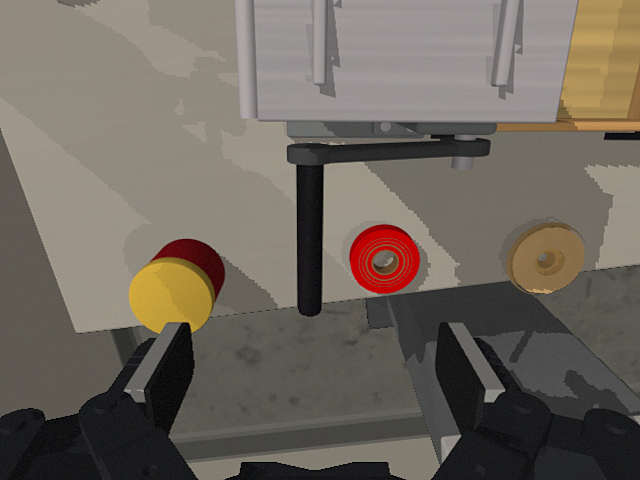

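The bar runs from (310,160) to (310,312), within 3 px of the prediction. I'll descend and grip.

```bash
python3 -m inch '[{"delta_pos":[0.002,-0.001,0.02],"rotation":[0.1,0.3,0]},{"delta_pos":[0.002,-0.001,0.045],"rotation":[0.1,0.3,0]},{"delta_pos":[0.002,-0.001,0.06],"rotation":[0.1,0.3,0]},{"delta_pos":[0.002,-0.001,0.0625],"rotation":[0.1,0.3,0]},{"delta_pos":[0.002,-0.001,0.0625],"rotation":[0.1,0.3,0]},{"delta_pos":[0.002,-0.001,0.0625],"rotation":[0.1,0.3,0]}]' 1
python3 -m inch '[{"delta_pos":[0,0,0],"rotation":[0,0,0]},{"delta_pos":[0,0,0],"rotation":[0,0,0]},{"delta_pos":[0,0,0],"rotation":[0,0,0]},{"delta_pos":[0,0,0],"rotation":[0,0,0]},{"delta_pos":[0,0,0],"rotation":[0,0,0]},{"delta_pos":[0,0,0],"rotation":[0,0,0]},{"delta_pos":[0,0,0],"rotation":[0,0,0]},{"delta_pos":[0,0,0],"rotation":[0,0,0]}]' 0 50
python3 - <<'E'
from h import *
s=manip.sense();print(s["force"],s["joint_pos"].round(2) if hasattr(s["joint_pos"],"round") else s["joint_pos"])
p0=np.array(s["ee_pos"]);R0=np.array(s["eef_rot"])
for q in np.arange(0,2.46,.12): print(round(q,2),(R0.T@(crank(q)-crank(0))).round(4))
print((R0.T@(crank(2.45)-crank(0))).round(4), p0-crank(0))
E
```

```text
t: 13.55
ee_pos: [0.4612, 0.2643, 0.1553]
eef_rot: [[0.991, -0.136, 0.003], [-0.136, -0.991, 0.002], [0.003, -0.002, -1.0]]
force: [0.0, -0.7, 0.4]
grip_width: 0.0852
t: 14.35
ee_pos: [0.4607, 0.2648, 0.1544]
eef_rot: [[0.991, -0.135, 0.002], [-0.135, -0.991, 0.003], [0.002, -0.003, -1.0]]
force: [0.8, 3.3, 0.3]
grip_width: 0.0099
[0.79737518 3.28304356 0.29991214] [-0.19  0.42 -0.49  1.94  0.26  0.84 -2.52]
0.0 [0. 0. 0.]
0.12 [ 0.      0.0038 -0.0088]
0.24 [ 0.      0.0086 -0.0171]
0.36 [ 0.      0.0144 -0.0248]
0.48 [ 0.0001  0.0211 -0.0317]
0.6 [ 0.0001  0.0285 -0.0377]
0.72 [ 0.0001  0.0366 -0.0428]
0.84 [ 0.0001  0.0453 -0.047 ]
0.96 [ 0.0001  0.0544 -0.05  ]
1.08 [ 0.0001  0.0638 -0.052 ]
1.2 [ 0.0001  0.0733 -0.0528]
1.32 [ 0.0001  0.0829 -0.0524]
1.44 [ 0.0001  0.0924 -0.0509]
1.56 [ 1.000e-04  1.016e-01 -4.830e-02]
1.68 [ 1.000e-04  1.105e-01 -4.460e-02]
1.8 [ 0.      0.1188 -0.0399]
1.92 [ 0.      0.1265 -0.0342]
2.04 [ 0.      0.1335 -0.0276]
2.16 [ 0.      0.1397 -0.0202]
2.28 [-0.      0.1449 -0.0122]
2.4 [-0.      0.1491 -0.0035]
[-0.      0.1505  0.0002] [0.00071096 0.00186051 0.00098005]
```

```bash
python3 -m inch '[{"delta_pos":[0,0.0017,-0.0045],"rotation":[0,0,0]},{"delta_pos":[0,0.0038,-0.0088],"rotation":[0,0,0]},{"delta_pos":[0,0.0086,-0.0171],"rotation":[0,0,0]},{"delta_pos":[0,0.0144,-0.0248],"rotation":[0,0,0]},{"delta_pos":[0,0.0211,-0.0317],"rotation":[0,0,0]},{"delta_pos":[0,0.0285,-0.0377],"rotation":[0,0,0]},{"delta_pos":[0,0.0366,-0.0428],"rotation":[0,0,0]},{"delta_pos":[0,0.0453,-0.047],"rotation":[0,0,0]},{"delta_pos":[0,0.0544,-0.05],"rotation":[0,0,0]},{"delta_pos":[0,0.0544,-0.05],"rotation":[0,0,0]}]'
python3 - <<'E'
from h import *
s=manip.sense();print(s["force"])
d=np.array(s["ee_pos"])+[0,0,.019]-O; y,z=d@ey,d[2]-.145; print("phi-0.35",np.arctan2(z,y)-.35,"r",np.hypot(y,z))
p,_=manip.camera("scene");cv2.imwrite("pics/s8.png",cv2.resize(p[200:350,170:390,::-1],None,fx=3.6,fy=3.6,interpolation=cv2.INTER_CUBIC))
E
```

```text
t: 15.35
ee_pos: [0.4536, 0.2146, 0.2077]
eef_rot: [[0.991, -0.134, 0.006], [-0.134, -0.991, 0.008], [0.005, -0.009, -1.0]]
force: [-5.9, 10.4, 18.6]
grip_width: 0.0105
[-5.88375477 10.42781775 18.55260232]
phi-0.35 0.9091604820410438 r 0.08588611268133668
```

View pics/s8.png

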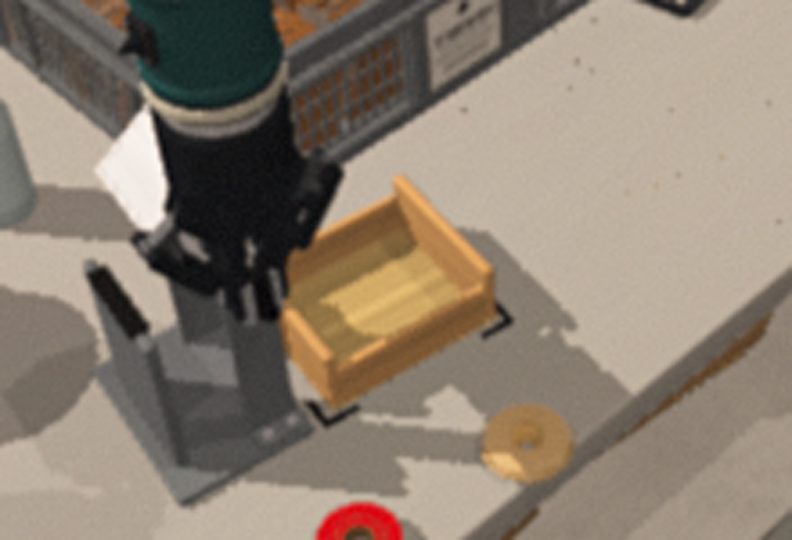

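```bash
python3 -m inch '[{"delta_pos":[0,0,0],"rotation":[0,0,0]},{"delta_pos":[0,0,0],"rotation":[0,0,0]}]'
python3 - <<'E'
from h import *
s=manip.sense();print(s["force"],s["ft_torque"],np.array(s["eef_rot"]).round(4))
d=np.array(s["ee_pos"])+[0,0,.019]-O; y,z=d@ey,d[2]-.145; print("phi-0.35",np.arctan2(z,y)-.35,"r",np.hypot(y,z),d@ex,y,z)
C=cam("wrist");p,_=manip.camera("wrist");cv2.imwrite("pics/w9.png",p[:,:,::-1])
E
```

```text
t: 15.6
ee_pos: [0.4537, 0.215, 0.2076]
eef_rot: [[0.991, -0.133, 0.006], [-0.133, -0.991, 0.008], [0.005, -0.009, -1.0]]
force: [-6.2, 9.3, 17.4]
grip_width: 0.0104
[-6.15469843  9.29148135 17.41433441] [ 2.1772703   1.0375723  -0.05595116] [[ 0.991  -0.1334  0.0061]
 [-0.1334 -0.991   0.0082]
 [ 0.005  -0.009  -0.9999]]
phi-0.35 0.9033186319193213 r 0.08588009106241887 -0.11777691151918258 0.02680929977036722 0.08158830484028912
```

View pics/w9.png

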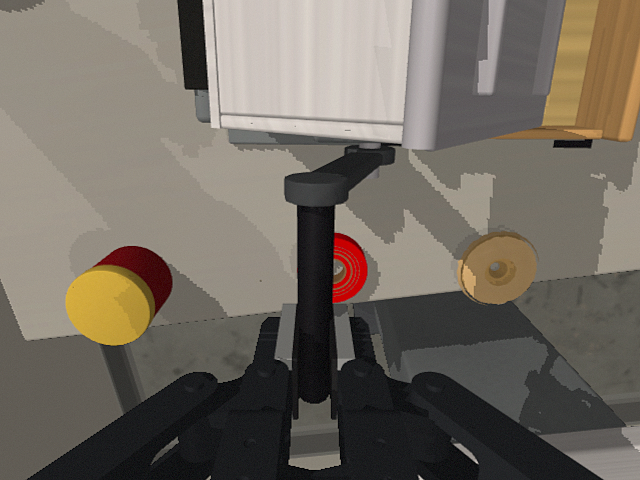

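Tipping has started and the box is held at about 0.9 rad. There's a steady load of about 20 N pushing the tool radially outward, so I'll ease the tool outward by 3 mm and see whether it drops.

```bash
python3 -m inch '[{"delta_pos":[0,-0.001,-0.003],"rotation":[0,0,0]},{"delta_pos":[0,-0.001,-0.003],"rotation":[0,0,0]},{"delta_pos":[0,-0.001,-0.003],"rotation":[0,0,0]}]'
python3 - <<'E'
from h import *
s=manip.sense();print(s["force"],s["ft_torque"])
d=np.array(s["ee_pos"])+[0,0,.019]-O; y,z=d@ey,d[2]-.145; print("phi-0.35",np.arctan2(z,y)-.35,"r",np.hypot(y,z),d@ex,y,z)
E
```

```text
t: 15.95
ee_pos: [0.4533, 0.213, 0.2087]
eef_rot: [[0.991, -0.135, 0.003], [-0.135, -0.991, 0.004], [0.003, -0.004, -1.0]]
force: [-2.7, 4.5, 10.0]
grip_width: 0.0098
[-2.65770006  4.5119077   9.99913977] [ 1.25592256  0.62363147 -0.07046372]
phi-0.35 0.9298445953133457 r 0.08631063285227601 -0.11787531649537061 0.024759420833193643 0.08268310845248383
```

Run:
```python
from h import *
R0=np.array(manip.sense()["eef_rot"])
for q in np.arange(.95,2.46,.1): print(round(q,2),(R0.T@(crank(q,r=.083)-crank(.95,r=.083))).round(4))
```

```text
0.95 [0. 0. 0.]
1.05 [-0.      0.0081 -0.0019]
1.15 [-0.      0.0163 -0.0029]
1.25 [-0.      0.0246 -0.0031]
1.35 [-0.      0.0329 -0.0025]
1.45 [-0.      0.0411 -0.001 ]
1.55 [-0.      0.049   0.0012]
1.65 [-0.0001  0.0568  0.0043]
1.75 [-0.0001  0.0641  0.0081]
1.85 [-0.0001  0.0711  0.0126]
1.95 [-0.0001  0.0776  0.0178]
2.05 [-0.0001  0.0835  0.0236]
2.15 [-0.0001  0.0888  0.0299]
2.25 [-0.0002  0.0935  0.0368]
2.35 [-0.0002  0.0974  0.0441]
2.45 [-0.0002  0.1006  0.0517]
```

```bash
python3 -m inch '[{"delta_pos":[0,0.004,-0.002],"rotation":[0,0,0]},{"delta_pos":[0,0.0081,-0.003],"rotation":[0,0,0]},{"delta_pos":[0,0.0163,-0.004],"rotation":[0,0,0]},{"delta_pos":[0,0.0246,-0.0042],"rotation":[0,0,0]},{"delta_pos":[0,0.0329,-0.0036],"rotation":[0,0,0]},{"delta_pos":[0,0.0329,-0.0036],"rotation":[0,0,0]}]'
python3 - <<'E'
from h import *
s=manip.sense();print(s["force"],s["ft_torque"])
d=np.array(s["ee_pos"])+[0,0,.019]-O; y,z=d@ey,d[2]-.145; print("phi-0.35",np.arctan2(z,y)-.35,"r",np.hypot(y,z),d@ex,y,z)
E
```

```text
t: 16.55
ee_pos: [0.4483, 0.1778, 0.2115]
eef_rot: [[0.991, -0.137, 0.001], [-0.137, -0.991, 0.001], [0.001, -0.001, -1.0]]
force: [-3.6, 0.6, 9.9]
grip_width: 0.0102
[-3.61823808  0.57950603  9.9247623 ] [ 0.32932179  0.71323541 -0.05017357]
phi-0.35 1.3468085880583178 r 0.08617916310582845 -0.11802698229201175 -0.010830913849633066 0.08549584468734611
```

Run:
```python
from h import *
R0=np.array(manip.sense()["eef_rot"])
for q in np.arange(1.33,2.5,.1): print(round(q,2),(R0.T@(crank(q,r=.08)-crank(1.33,r=.08))).round(4))
print((R0.T@(crank(2.45,r=.08)-crank(1.33,r=.08))).round(4))
```

```text
1.33 [0. 0. 0.]
1.43 [0.     0.0079 0.0013]
1.53 [0.     0.0156 0.0033]
1.63 [0.     0.0231 0.0061]
1.73 [0.     0.0303 0.0097]
1.83 [0.     0.0371 0.0139]
1.93 [0.     0.0434 0.0188]
2.03 [0.     0.0492 0.0243]
2.13 [0.     0.0544 0.0303]
2.23 [0.     0.059  0.0369]
2.33 [0.     0.0629 0.0438]
2.43 [0.     0.0661 0.0512]
[0.     0.0667 0.0527]
```

```bash
python3 -m inch '[{"delta_pos":[0,0.004,0.0005],"rotation":[0,0,0]},{"delta_pos":[0,0.0079,0.0013],"rotation":[0,0,0]},{"delta_pos":[0,0.0156,0.0033],"rotation":[0,0,0]},{"delta_pos":[0,0.0231,0.0061],"rotation":[0,0,0]},{"delta_pos":[0,0.0303,0.0097],"rotation":[0,0,0]},{"delta_pos":[0,0.0371,0.0139],"rotation":[0,0,0]},{"delta_pos":[0,0.0434,0.0188],"rotation":[0,0,0]},{"delta_pos":[0,0.0434,0.0188],"rotation":[0,0,0]}]'
python3 - <<'E'
from h import *
s=manip.sense();print(s["force"],s["ft_torque"])
d=np.array(s["ee_pos"])+[0,0,.019]-O; y,z=d@ey,d[2]-.145; print("phi-0.35",np.arctan2(z,y)-.35,"r",np.hypot(y,z),d@ex,y,z)
p,_=manip.camera("scene");cv2.imwrite("pics/s10.png",cv2.resize(p[200:350,170:390,::-1],None,fx=3.6,fy=3.6,interpolation=cv2.INTER_CUBIC))
p,_=manip.camera("wrist");cv2.imwrite("pics/w10.png",p[:,:,::-1])
E
```

```text
t: 17.35
ee_pos: [0.442, 0.1335, 0.1904]
eef_rot: [[0.991, -0.137, -0.001], [-0.137, -0.991, -0.001], [-0.001, 0.001, -1.0]]
force: [0.2, 1.6, -4.3]
grip_width: 0.01
[ 0.21730408  1.58164785 -4.28138319] [ 0.38232107 -0.01797045 -0.08407101]
phi-0.35 1.932447618644415 r 0.08504081388594784 -0.11820768326215905 -0.055538893418968956 0.06440008807587785
```

View pics/s10.png

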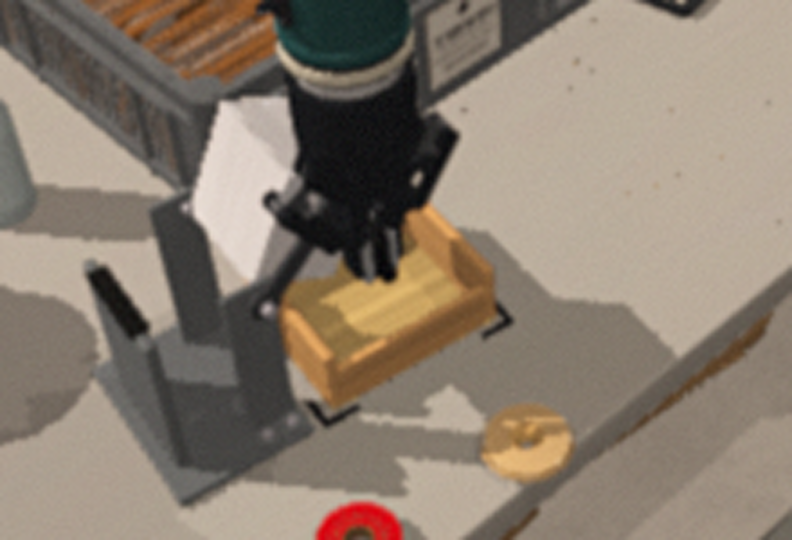

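View pics/w10.png

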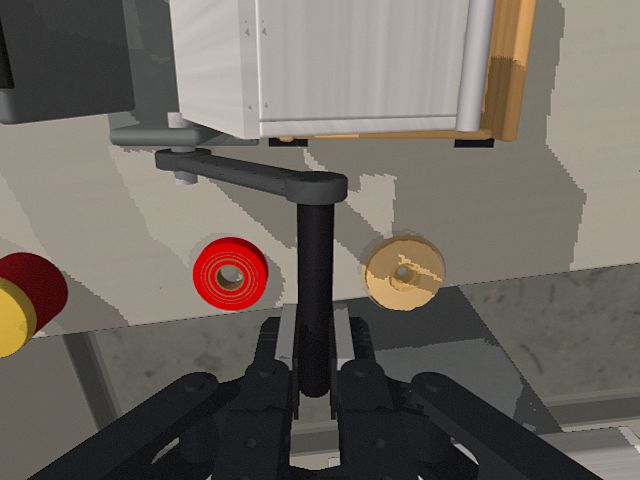

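The box is at about 1.93 rad and tipping over the tray, with light force on the tool. I'll continue to the stop.

```bash
python3 -m inch '[{"delta_pos":[0,0.0058,0.0055],"rotation":[0,0,0]},{"delta_pos":[0,0.011,0.0115],"rotation":[0,0,0]},{"delta_pos":[0,0.0156,0.0181],"rotation":[0,0,0]},{"delta_pos":[0,0.0195,0.025],"rotation":[0,0,0]},{"delta_pos":[0,0.022,0.031],"rotation":[0,0,0]},{"delta_pos":[0,0.022,0.031],"rotation":[0,0,0]},{"delta_pos":[0,0.022,0.031],"rotation":[0,0,0]},{"delta_pos":[0,0.022,0.031],"rotation":[0,0,0]},{"delta_pos":[0,0.022,0.031],"rotation":[0,0,0]},{"delta_pos":[0,0.022,0.031],"rotation":[0,0,0]},{"delta_pos":[0,0.022,0.031],"rotation":[0,0,0]}]'
python3 - <<'E'
from h import *
s=manip.sense();print(s["force"],s["ft_torque"])
d=np.array(s["ee_pos"])+[0,0,.019]-O; y,z=d@ey,d[2]-.145; print("phi-0.35",np.arctan2(z,y)-.35,"r",np.hypot(y,z),d@ex,y,z)
p,_=manip.camera("scene");cv2.imwrite("pics/s11.png",cv2.resize(p[200:350,170:390,::-1],None,fx=3.6,fy=3.6,interpolation=cv2.INTER_CUBIC))
p,_=manip.camera("top");cv2.imwrite("pics/t11.png",cv2.resize(p[175:295,165:325,::-1],None,fx=5,fy=5,interpolation=cv2.INTER_CUBIC))
p,_=manip.camera("wrist");cv2.imwrite("pics/w11.png",p[:,:,::-1])
E
```

```text
t: 18.55
ee_pos: [0.4406, 0.1155, 0.1619]
eef_rot: [[0.991, -0.134, 0.004], [-0.134, -0.991, 0.003], [0.004, -0.004, -1.0]]
force: [-4.7, 6.6, 8.4]
grip_width: 0.01
[-4.73075686  6.63152386  8.43049822] [1.4429297  0.75103563 0.05498927]
phi-0.35 2.3379697193773388 r 0.0818113931282219 -0.11716820455288293 -0.07353742609390646 0.03585179227128987
```

View pics/s11.png

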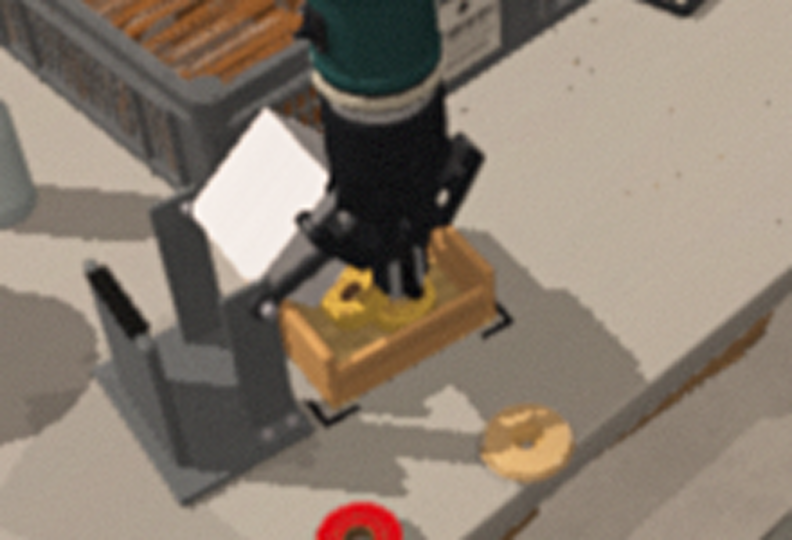

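View pics/w11.png

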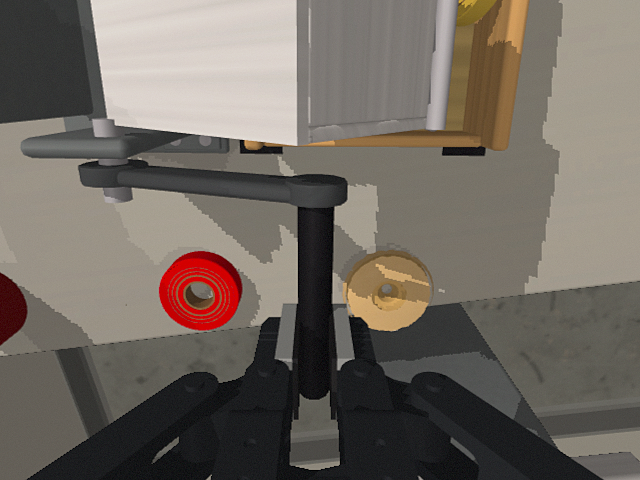

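View pics/t11.png

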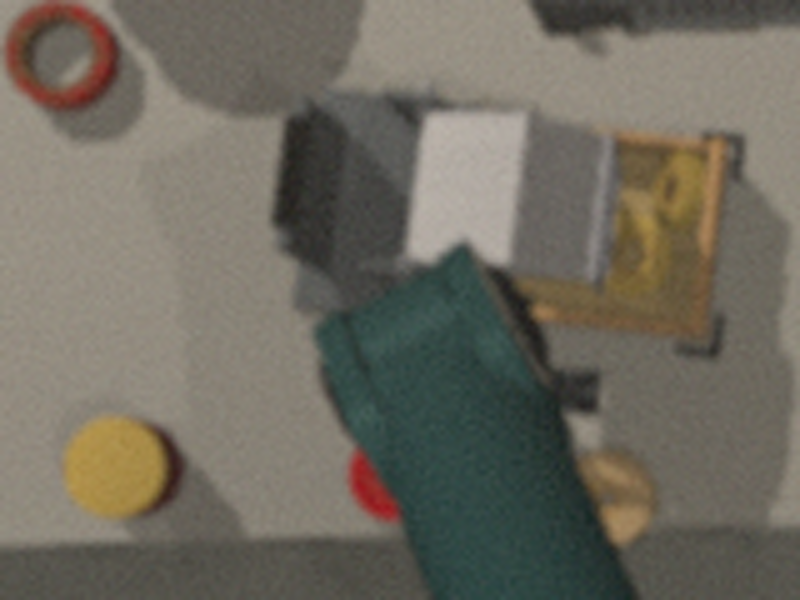

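```bash
python3 -m inch '[{"delta_pos":[0,0.002,0.004],"rotation":[0,0,0]},{"delta_pos":[0,0.004,0.008],"rotation":[0,0,0]},{"delta_pos":[0,0.004,0.008],"rotation":[0,0,0]},{"delta_pos":[0,0.004,0.008],"rotation":[0,0,0]},{"delta_pos":[0,0.004,0.008],"rotation":[0,0,0]}]'
python3 - <<'E'
from h import *
s=manip.sense();print(s["force"],s["ft_torque"])
d=np.array(s["ee_pos"])+[0,0,.019]-O; y,z=d@ey,d[2]-.145; print("phi-0.35",np.arctan2(z,y)-.35,"r",np.hypot(y,z),d@ex,y,z)
p,_=manip.camera("scene");cv2.imwrite("pics/s12.png",cv2.resize(p[200:350,170:390,::-1],None,fx=3.6,fy=3.6,interpolation=cv2.INTER_CUBIC))
R0=np.array(s["eef_rot"])
for q in [2.3,2.2,2.1,2,1.9,1.8,1.7,1.6,1.5,1.4,1.3,1.2,1.1,1,.9,.8,.7,.6,.5,.4,.3,.2,.1,.05,0]: print(q,(R0.T@(crank(q)-crank(2.4))).round(4))
E
```

```text
t: 19.2
ee_pos: [0.4428, 0.1151, 0.1585]
eef_rot: [[0.991, -0.133, 0.011], [-0.133, -0.991, 0.007], [0.01, -0.008, -1.0]]
force: [-13.2, 10.3, 43.3]
grip_width: 0.0098
[-13.17791633  10.32124539  43.29046854] [ 2.39954027  2.4764669  -0.07898353]
phi-0.35 2.376500102414636 r 0.08047129431720007 -0.11496755095351961 -0.0736375916027809 0.03245203093840954
2.3 [ 0.0001 -0.0035 -0.0072]
2.2 [ 0.0002 -0.0077 -0.014 ]
2.1 [ 0.0002 -0.0125 -0.0204]
2 [ 0.0003 -0.0179 -0.0262]
1.9 [ 0.0004 -0.0239 -0.0315]
1.8 [ 0.0005 -0.0305 -0.0362]
1.7 [ 0.0005 -0.0374 -0.0401]
1.6 [ 0.0006 -0.0447 -0.0434]
1.5 [ 0.0006 -0.0523 -0.0459]
1.4 [ 0.0007 -0.0601 -0.0477]
1.3 [ 0.0007 -0.068  -0.0487]
1.2 [ 0.0007 -0.076  -0.0488]
1.1 [ 0.0007 -0.084  -0.0482]
1 [ 0.0008 -0.0919 -0.0468]
0.9 [ 0.0008 -0.0995 -0.0446]
0.8 [ 0.0007 -0.107  -0.0416]
0.7 [ 0.0007 -0.1141 -0.0379]
0.6 [ 0.0007 -0.1208 -0.0335]
0.5 [ 0.0007 -0.127  -0.0285]
0.4 [ 0.0006 -0.1327 -0.0229]
0.3 [ 0.0006 -0.1378 -0.0167]
0.2 [ 0.0005 -0.1422 -0.0101]
0.1 [ 0.0005 -0.146  -0.0031]
0.05 [ 0.0004 -0.1476  0.0006]
0 [ 0.0004 -0.1491  0.0043]
```

View pics/s12.png

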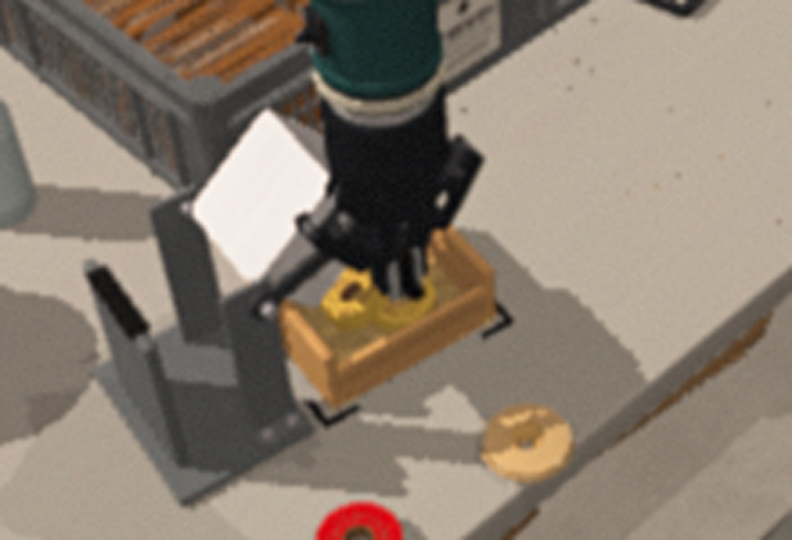

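Two yellow rolls are visible in the tray, at (350,293) and (405,300), and the box is on its stop. I'll take the load off and start swinging back.

```bash
python3 -m inch '[{"delta_pos":[0,-0.004,-0.008],"rotation":[0,0,0]},{"delta_pos":[0,-0.004,-0.008],"rotation":[0,0,0]},{"delta_pos":[0,-0.0075,-0.0152],"rotation":[0,0,0]},{"delta_pos":[0,-0.0117,-0.022],"rotation":[0,0,0]},{"delta_pos":[0,-0.0165,-0.0284],"rotation":[0,0,0]},{"delta_pos":[0,-0.022,-0.034],"rotation":[0,0,0]},{"delta_pos":[0,-0.028,-0.0395],"rotation":[0,0,0]},{"delta_pos":[0,-0.0345,-0.044],"rotation":[0,0,0]},{"delta_pos":[0,-0.0345,-0.044],"rotation":[0,0,0]}]'
python3 - <<'E'
from h import *
s=manip.sense();print(s["force"],s["ft_torque"])
d=np.array(s["ee_pos"])+[0,0,.019]-O; y,z=d@ey,d[2]-.145; print("phi-0.35",np.arctan2(z,y)-.35,"r",np.hypot(y,z),d@ex,y,z)
p,_=manip.camera("scene");cv2.imwrite("pics/s13.png",cv2.resize(p[200:350,170:390,::-1],None,fx=3.6,fy=3.6,interpolation=cv2.INTER_CUBIC))
E
```

```text
t: 20.15
ee_pos: [0.4461, 0.1402, 0.1972]
eef_rot: [[0.991, -0.137, 0.005], [-0.137, -0.991, -0.004], [0.005, 0.003, -1.0]]
force: [2.9, -7.2, 0.5]
grip_width: 0.0097
[ 2.92510255 -7.20379241  0.50301864] [-1.91902227 -0.68520492 -0.07951334]
phi-0.35 1.8180221748666185 r 0.08605447853563687 -0.1150930939006666 -0.04839279600378662 0.07115834856836042
```

View pics/s13.png

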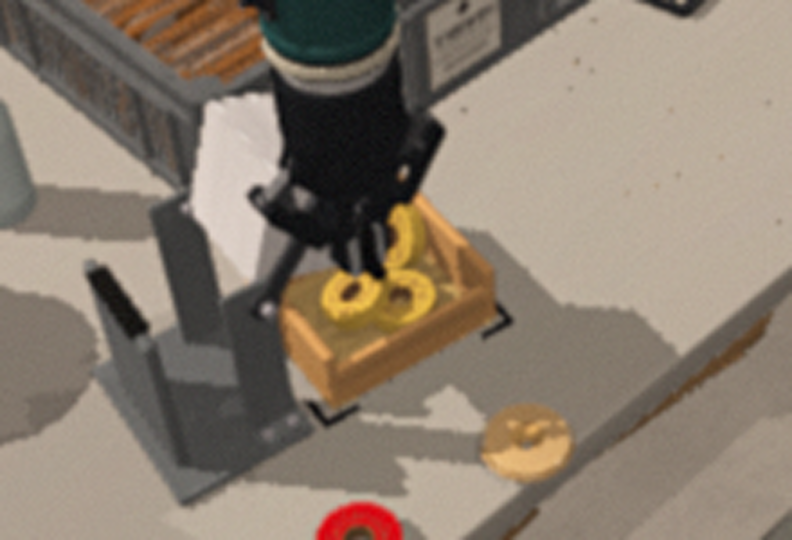

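All three rolls are in the tray, at (350,293), (405,295) and (402,235). I'll carry on swinging back.

```bash
python3 -m inch '[{"delta_pos":[0,-0.0069,-0.0039],"rotation":[0,0,0]},{"delta_pos":[0,-0.0142,-0.0072],"rotation":[0,0,0]},{"delta_pos":[0,-0.0218,-0.0097],"rotation":[0,0,0]},{"delta_pos":[0,-0.0296,-0.0115],"rotation":[0,0,0]},{"delta_pos":[0,-0.0375,-0.0125],"rotation":[0,0,0]},{"delta_pos":[0,-0.0455,-0.0126],"rotation":[0,0,0]},{"delta_pos":[0,-0.0535,-0.012],"rotation":[0,0,0]},{"delta_pos":[0,-0.0614,-0.0106],"rotation":[0,0,0]},{"delta_pos":[0,-0.0614,-0.0106],"rotation":[0,0,0]}]'
python3 - <<'E'
from h import *
s=manip.sense();print(s["force"],s["ft_torque"])
d=np.array(s["ee_pos"])+[0,0,.019]-O; y,z=d@ey,d[2]-.145; print("phi-0.35",np.arctan2(z,y)-.35,"r",np.hypot(y,z),d@ex,y,z)
R0=np.array(s["eef_rot"])
for q in [.9,.8,.7,.6,.5,.4,.3,.2,.1,.05,0]: print(q,(R0.T@(crank(q)-crank(1.0))).round(4))
E
```

```text
t: 21.1
ee_pos: [0.4555, 0.2052, 0.2101]
eef_rot: [[0.991, -0.135, 0.009], [-0.135, -0.991, 0.002], [0.008, -0.003, -1.0]]
force: [0.6, -0.1, 14.2]
grip_width: 0.0098
[ 0.57788665 -0.06594234 14.1820865 ] [-0.34177581  0.02621266 -0.11994054]
phi-0.35 1.0182477991876522 r 0.08587512777603339 -0.11455451485874726 0.01727519113244482 0.08411958952519658
0.9 [-0.     -0.0077  0.0022]
0.8 [-0.     -0.0151  0.0051]
0.7 [-0.0001 -0.0223  0.0087]
0.6 [-0.0001 -0.029   0.0131]
0.5 [-0.0001 -0.0352  0.0181]
0.4 [-0.0002 -0.0409  0.0237]
0.3 [-0.0002 -0.0461  0.0298]
0.2 [-0.0003 -0.0506  0.0364]
0.1 [-0.0004 -0.0544  0.0434]
0.05 [-0.0004 -0.056   0.0471]
0 [-0.0004 -0.0575  0.0508]
```

```bash
python3 -m inch '[{"delta_pos":[0,-0.0077,0.0012],"rotation":[0,0,0]},{"delta_pos":[0,-0.0151,0.004],"rotation":[0,0,0]},{"delta_pos":[0,-0.0223,0.0076],"rotation":[0,0,0]},{"delta_pos":[0,-0.029,0.012],"rotation":[0,0,0]},{"delta_pos":[0,-0.0355,0.017],"rotation":[0,0,0]},{"delta_pos":[0,-0.0415,0.0225],"rotation":[0,0,0]},{"delta_pos":[0,-0.047,0.0288],"rotation":[0,0,0]},{"delta_pos":[0,-0.047,0.0288],"rotation":[0,0,0]}]'
python3 - <<'E'
from h import *
s=manip.sense();print(s["force"],s["ft_torque"])
d=np.array(s["ee_pos"])+[0,0,.019]-O; y,z=d@ey,d[2]-.145; print("phi-0.35",np.arctan2(z,y)-.35,"r",np.hypot(y,z),d@ex,y,z)
p,_=manip.camera("scene");cv2.imwrite("pics/s14.png",cv2.resize(p[200:350,170:390,::-1],None,fx=3.6,fy=3.6,interpolation=cv2.INTER_CUBIC))
E
```

```text
t: 21.9
ee_pos: [0.4621, 0.2509, 0.179]
eef_rot: [[0.991, -0.136, 0.007], [-0.137, -0.991, 0.002], [0.007, -0.003, -1.0]]
force: [6.0, -0.1, 1.3]
grip_width: 0.0102
[ 5.95470339 -0.13802875  1.32514548] [-0.36007605 -1.37485976 -0.11201547]
phi-0.35 0.34581543480746446 r 0.08266249657519699 -0.11431014812396836 0.06344604964850913 0.05298761293022519
```

View pics/s14.png

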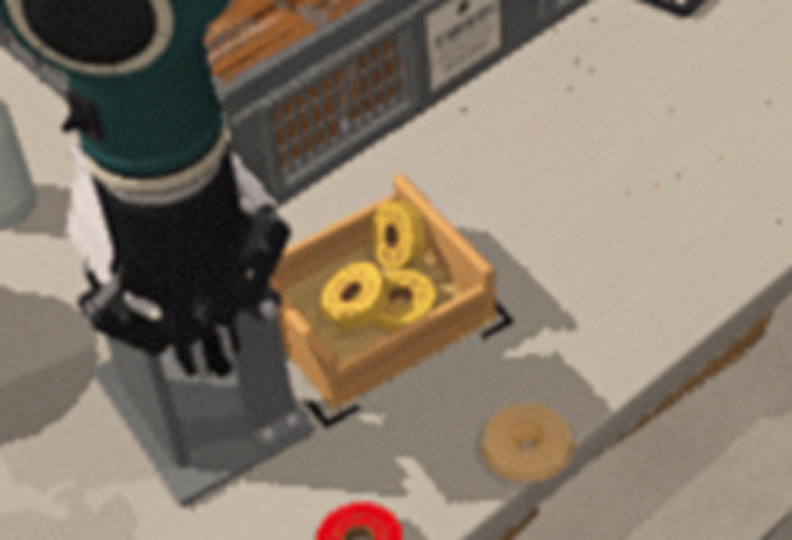

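```bash
python3 -m inch '[{"delta_pos":[0,-0.004,0.005],"rotation":[0,0,0]},{"delta_pos":[0,-0.0078,0.0105],"rotation":[0,0,0]},{"delta_pos":[0,-0.011,0.0155],"rotation":[0,0,0]},{"delta_pos":[0,-0.0135,0.021],"rotation":[0,0,0]},{"delta_pos":[0,-0.0137,0.023],"rotation":[0,0,0]},{"delta_pos":[0,-0.0137,0.023],"rotation":[0,0,0]},{"delta_pos":[0,-0.0137,0.023],"rotation":[0,0,0]}]'
python3 - <<'E'
from h import *
s=manip.sense();print(s["force"],s["ft_torque"])
d=np.array(s["ee_pos"])+[0,0,.019]-O; y,z=d@ey,d[2]-.145; print("phi-0.35",np.arctan2(z,y)-.35,"r",np.hypot(y,z),d@ex,y,z)
E
```

```text
t: 22.65
ee_pos: [0.4638, 0.2634, 0.1558]
eef_rot: [[0.99, -0.138, 0.006], [-0.138, -0.99, 0.001], [0.006, -0.002, -1.0]]
force: [6.6, -2.0, -0.4]
grip_width: 0.0098
[ 6.57340696 -1.96915497 -0.36902331] [-0.41618207 -1.44333791 -0.07227111]
phi-0.35 0.02322066301920017 r 0.08176618642102954 -0.11424501360860566 0.07613722805227545 0.029813281375158207
```

```bash
python3 -m inch '[{"delta_pos":[0,-0.0005,0.002],"rotation":[0,0,0]},{"delta_pos":[0,-0.001,0.004],"rotation":[0,0,0]},{"delta_pos":[0,-0.001,0.004],"rotation":[0,0,0]},{"delta_pos":[0,-0.001,0.004],"rotation":[0,0,0]}]'
python3 -m inch '[{"delta_pos":[0,0,0],"rotation":[0,0,0]},{"delta_pos":[0,0,0],"rotation":[0,0,0]},{"delta_pos":[0,0,0],"rotation":[0,0,0]},{"delta_pos":[0,0,0],"rotation":[0,0,0]},{"delta_pos":[0,0,0],"rotation":[0,0,0]},{"delta_pos":[0,0,0],"rotation":[0,0,0]},{"delta_pos":[0,0,-0.02],"rotation":[0,0,0]},{"delta_pos":[0,0,-0.05],"rotation":[0,0,0]},{"delta_pos":[-0.01,0,-0.09],"rotation":[0,0,0]},{"delta_pos":[-0.03,0,-0.13],"rotation":[0,0,0]},{"delta_pos":[-0.03,0.05,-0.14],"rotation":[0,0,0]},{"delta_pos":[-0.03,0.1,-0.14],"rotation":[0,0,0]},{"delta_pos":[-0.03,0.15,-0.14],"rotation":[0,0,0]},{"delta_pos":[-0.03,0.2,-0.14],"rotation":[0,0,0]},{"delta_pos":[-0.03,0.25,-0.14],"rotation":[0,0,0]},{"delta_pos":[-0.03,0.3,-0.14],"rotation":[0,0,0]},{"delta_pos":[-0.03,0.35,-0.14],"rotation":[0,0,0]},{"delta_pos":[-0.03,0.35,-0.14],"rotation":[0,0,0]}]' 1
python3 - <<'E'
from h import *
for nm,sl,f in (("top",np.s_[175:295,165:325],5),("scene",np.s_[200:350,170:390],3.6),("wrist",np.s_[:,:],1)):
    C=cam(nm);p,d=manip.camera(nm); np.savez(nm+"15.npz",p=p,d=d,K=C[0],R=C[1],t=C[2])
    cv2.imwrite(f"pics/{nm}15.png",cv2.resize(p[:,:,::-1][sl],None,fx=f,fy=f,interpolation=cv2.INTER_CUBIC))
E
```

```text
t: 23.05
ee_pos: [0.464, 0.2643, 0.1533]
eef_rot: [[0.99, -0.137, 0.007], [-0.137, -0.991, -0.0], [0.007, -0.001, -1.0]]
force: [4.5, -3.5, 11.4]
grip_width: 0.01
t: 24.85
ee_pos: [0.382, -0.0828, 0.2914]
eef_rot: [[0.989, -0.146, 0.002], [-0.146, -0.989, -0.001], [0.002, 0.0, -1.0]]
force: [0.4, 0.5, -0.4]
grip_width: 0.085
```

View pics/top15.png

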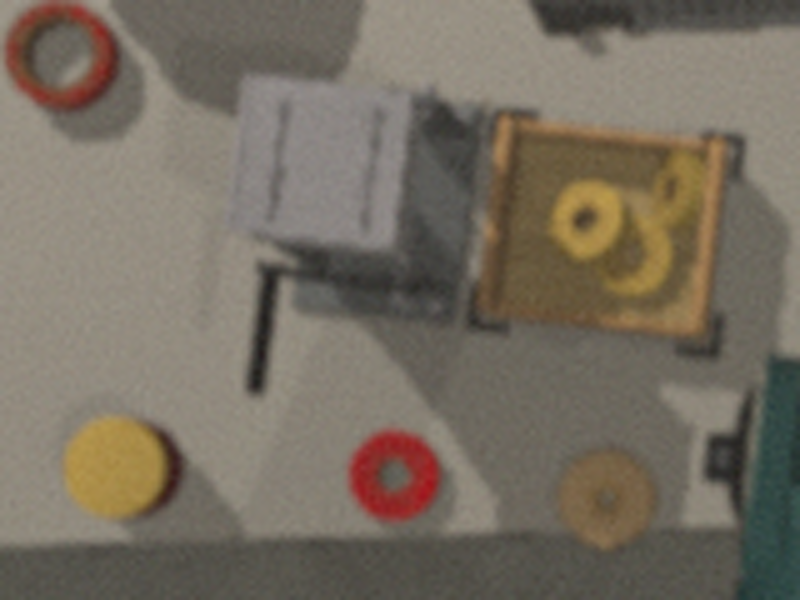

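View pics/scene15.png

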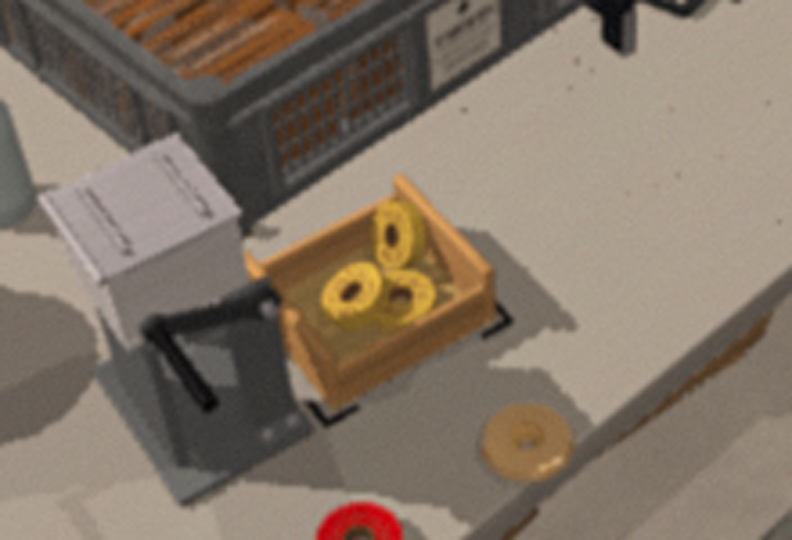

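View pics/wrist15.png

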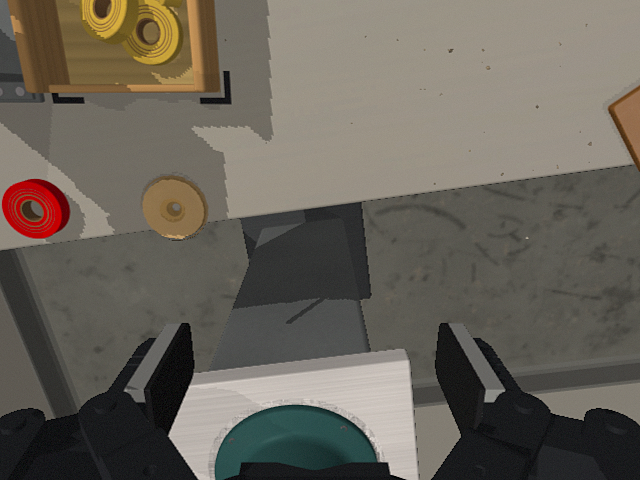

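The box is upright with its lid shut. The three rolls are in the tray at top-zoom (588,218), (640,258) and (680,190), and the tray is inside its marks. I'll do a quick numeric check of the bystanders and the tray before handing in.

Run:
```python
from h import *
a=np.load("top0.npz")["p"];b=np.load("top15.npz")["p"]
for n,(x,y,w,h) in dict(box=(205,185,70,60),tin=(172,252,36,34),stapler=(448,190,28,52),biscuit=(272,260,28,26)).items():
    A=cv2.cvtColor(a[y:y+h,x:x+w],6).astype(np.float32);B=cv2.cvtColor(b[y:y+h,x:x+w],6).astype(np.float32)
    print(n,cv2.phaseCorrelate(A,B,cv2.createHanningWindow((w,h),cv2.CV_32F)))
q=np.load("wrist15.npz");C=(q["K"],q["R"],q["t"])
cv2.imwrite("pics/w15z.png",cv2.resize(q["p"][:130,:270,::-1],None,fx=2.9,fy=2.9,interpolation=cv2.INTER_CUBIC))
s=manip.sense();print(s["t"],s["force"],np.abs(s["joint_vel"]).max())
```

```text
box ((-0.17883718671838267, -0.03879611063427646), 0.9729349542547155)
tin ((0.10920244572872306, -0.24080363925435222), 1.024680080237212)
stapler ((0.06964989960473744, 0.08975234460231363), 1.213141194096318)
biscuit ((-0.009970821029513743, 0.6155819813963284), 1.1962843630048963)
25.0 [-0.48567673  0.0469157   0.92623853] 0.02261460175393864
```

View pics/w15z.png

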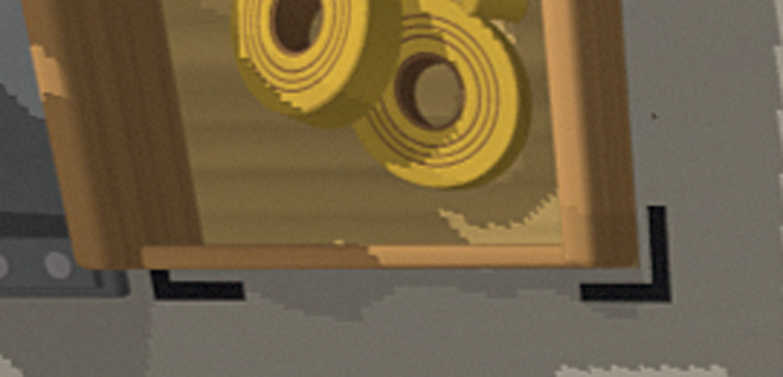

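The zoom shows even gaps of about 4–5 mm to the marks. The shifts of the box, tin and stapler are under 0.3 px. The biscuit's 0.6 px is most likely the arm's shadow, because its position in the scene view hasn't changed. Handing in.

```bash
python3 -c "
from workcell import manip
print(manip.close_job())"
```

```text
the job is handed in; nothing more can be done
None
```

The job is done and handed in at about 25 s of the 61 s allowed. The tray is in its marks with all three rolls in it, and the box is back upright with its lid shut.

- **Tray:** I set it in the marks, then gripped it again and slid it a few millimetres to centre it better. It ended with gaps of about 4 mm at the right-hand marks and 5 mm at the near ones, against a nominal 5 mm. I only measured those two sides; the left-hand and far gaps were partly hidden.
- **Rolls and box:** I swung the crank to its stop and all three rolls dropped in. One of them leans against an end wall. I then swung the box back to its rest, let go and moved the arm clear.
- **Bystanders:** The tin and stapler images shifted less than 0.3 pixel from the start. The biscuit read 0.6 pixel; I put that down to the arm's shadow, because its position in the scene camera had not changed.
- **Crank load:** During the swing the tool ran about 5 mm outside the expected arc, which I did not fully explain. It showed 10–20 N of side load. When I pressed the box onto its stop the load reached about 46 N, well under the 120 N wrist limit.

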